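Rack the carvers and bolt them in

TASK

Put the three carvers away in the rack: take them from the sloping rest and drop each one handle-down into its own narrow well, the shortest in the well nearest the bolt's handle, the middle-sized one in the middle, and the longest in the well nearest the keeper. Once all three stand in their wells, slide the bolt across in front of them until it is fully home in its keeper. Leave the other things on the bench where they are.

Things in the scene. Friction and masses are not known exactly. Their poses are not given: they have to be found in the camera images.
- carver_short: Short carver, square hoe blade 22 mm wide, 150 mm long. Horn-coloured round handle 16 mm thick, 130 mm long with its ferrule; then the steel end. 60 g, balance point 65 to 73 mm from the butt. Origin: centre of the flat butt; z runs along it to the steel end. Starts in any one channel of the rest, sloping 45 deg, butt down; beyond 82 mm from the butt it hangs free: pinch it from above at 113 mm.
- carver_mid: Middle carver, round disc end 22 mm wide, 175 mm long. Horn-coloured round handle 16 mm thick, 130 mm long with its ferrule; then the steel end. 60 g, balance point 65 to 73 mm from the butt. Origin: centre of the flat butt; z runs along it to the steel end. Starts in any one channel of the rest, sloping 45 deg, butt down; beyond 82 mm from the butt it hangs free: pinch it from above at 113 mm.
- carver_long: Long carver, leaf blade 16 mm wide, 200 mm long. Horn-coloured round handle 16 mm thick, 130 mm long with its ferrule; then the steel end. 60 g, balance point 65 to 73 mm from the butt. Origin: centre of the flat butt; z runs along it to the steel end. Starts in any one channel of the rest, sloping 45 deg, butt down; beyond 82 mm from the butt it hangs free: pinch it from above at 113 mm.
- rest: Fixed sloping white rest, 190 mm wide, three open channels 60 mm apart. Origin: on the table below the foot of the middle channel; x is the way the carvers slope up (away from the robot), y along the row, z up. Its board rises at 45 deg from 24 to 82 mm above the table and ends at x = 58 mm; channel fences 8 mm high. The carvers lie butt against its foot ledge.
- rack: Fixed rack: base board 100 x 390 mm, on it an oak block (48 x 166 mm, top at 72 mm) with three narrow wells 52 mm apart. Origin: on the table below the middle well; x points across the row away from the robot, y along the row from the keeper end to the bolt's handle end, z up. Behind the wells a rail at x = 32 mm, height 105 mm, on posts at y = -80 and 80 mm.
- well_handle (a point): Centre of the floor of the well nearest the bolt's handle (rack y = +52 mm): a square well, 24 x 24 mm in plan and 52 mm deep, its floor 20 mm and its mouth 72 mm above the table.
- well_middle (a point): Centre of the floor of the middle well: a square well, 24 x 24 mm in plan and 52 mm deep, its floor 20 mm and its mouth 72 mm above the table.
- well_keeper (a point): Centre of the floor of the well nearest the keeper (rack y = -52 mm): a square well, 24 x 24 mm in plan and 52 mm deep, its floor 20 mm and its mouth 72 mm above the table.
- bolt_grip (a point): Point to grip on the bolt's handle, an upright round bronze pin, 14 mm thick, on the bolt's rear end: on its axis, 144 mm above the table, 14 mm below its top; free all round from 110 mm up. The bolt runs along the rack's y at x = -32 mm, axis 100 mm up, through guides at y = 80 and 276 mm (110 mm high); the keeper is the bronze fork at y = -80 mm (115 mm high).
- bolt (a joint): Travel of the bolt in m along the rack's -y: 0 fully drawn back, 0.156 fully home at its stop, its nose in the keeper. It starts drawn back, between 0 and 0.03, slides against 1.5 N of friction and stays where it is left.
Things that resemble listed ones, but are neither listed nor needed, are in the scene too. Leave any turquoise look-alike of the carver_long alone.

How it is judged:
On the way:
1. all three carvers stand handle-down at the bottom of their own wells while the bolt is still drawn back (travel under 80 mm) (horizontal distance between carver_short and well_handle below 0.01 m and z of carver_short in the frame of rack between 0.012 and 0.028 m and angle between each of carver_short, carver_mid, carver_long's own z axis and vertical below 0.25 rad and horizontal distance between carver_mid and well_middle below 0.01 m and z of carver_mid in the frame of rack between 0.012 and 0.028 m and horizontal distance between carver_long and well_keeper below 0.01 m and z of carver_long in the frame of rack between 0.012 and 0.028 m and value of joint bolt below 0.08 m), for 0.2 s.
At the end, for the whole second after the job is handed in: Each carver stands handle-down in its own well (short: nearest the bolt's handle; middle-sized: middle; long: nearest the keeper), its butt within 10 mm of the well's centre and less than 8 mm above the well's floor, leaning less than 0.25 rad, at rest; the bolt is home (travel over 148 mm of 156) (horizontal distance between carver_short and well_handle below 0.01 m and z of carver_short in the frame of rack between 0.012 and 0.028 m and angle between each of carver_short, carver_mid, carver_long's own z axis and vertical below 0.25 rad and horizontal distance between carver_mid and well_middle below 0.01 m and z of carver_mid in the frame of rack between 0.012 and 0.028 m and horizontal distance between carver_long and well_keeper below 0.01 m and z of carver_long in the frame of rack between 0.012 and 0.028 m and value of joint bolt above 0.148 m and linear speed of each of carver_short, carver_mid, carver_long below 0.03 m/s); the robot touches nothing.
It fails at once if a bystander (cast, copper ring, vial, bowl, brush, wax block) is moved more than 30 mm (distance of any of cast, sprue_ring, vial, bowl, brush, wax_block from where it was at the start of the episode above 0.03 m).
It also fails if it takes over 72 s, if anything falls off the work surface, if the arm or the gripper's body presses on something with over 40 N, if the wrist force passes 120 N, or if a joint passes its speed limit or range.

ROBOT

A 7-joint arm with a two-finger parallel gripper is mounted at the origin on the work surface. World frame = base frame: x ahead of the robot, y to its left, z up, the work surface at z = 0. Lengths are in m, angles in rad, forces in N, time in s.
With the tool pointing down it reaches from about 0.4 to 0.85 m from the base axis. Payload 4.4 kg.
Tool frame: the origin (TCP) lies at the very end of the fingers, on their centre line; the grasp point (between the pads) lies 19 mm behind it; z points along the fingers, y is the direction in which the jaws open and shut (so a half turn about z gives the same grasp; the last joint's range is limited). The gripper opens to 94 mm and grips with 3 to 60 N. Pads are 16 mm wide; open, the fingers measure 119 mm over their backs; the gripper's body (75 mm by 177 mm) begins 78 mm behind the grasp point.
Start: joints at [-1.359, 0.628, 0.038, 1.517, -0.027, 0.996, -0.02], TCP at [0.178, 0.625, 0.205] pointing down, gripper open.
Joint ranges: [-3.06, 3.06], [-0.37, 2.12], [-1.25, 1.32], [0.18, 2.47], [-1.1, 4.24], [0.23, 1.98], [-2.94, 2.94]. Speed limits (rad/s): [2.57, 2.57, 3.14, 3.14, 3.14, 3.14, 3.14].

INTERFACE

Orientations are given as [roll, pitch, yaw] about the fixed x, y, z axes, in that order (R = Rz(yaw) Ry(pitch) Rx(roll)).
In Python, from workcell import status, cams, arm gives the robot as it stands.
- The arm moves only by the shell command python3 -m creep 'ROWS' [FORCE]. ROWS is JSON, a list that holds one entry, the list of rows, each a list of 7 numbers: the turn, a rotation vector about the tool's x, y, z in degrees, then the shift along the tool's x, y, z in mm, then the closure, from -1 (fully open) to 1 (shut). In form: [[[wx, wy, wz, dx, dy, dz, gripper], ...]]. A call has 1 to 20 rows; each row is the pose to reach, as a shift and turn from the pose commanded when the call began, along the tool's axes at that moment; what a row does not reach only later rows make up. A row lasts 1/8 s, in which the tool goes at most 62.5 mm and 10.7 degrees, less where a joint would pass 70% of its speed; a pose out of reach is approached as far as the arm can. A call with a gripper value outside its range is refused whole. The fingers move at their own pace and stop on an object; FORCE is the grip in N (left out, the last holds). Time passes only in rows, so rows that repeat a pose let the fingers close. It gives the time, the measured TCP pose, the force and the opening at its end, in the units of the state.
- status.observe(): the state, without advancing time (a new reading comes with each control period).
- cams.camera(name): name is "scene" or "top" or "wrist"; returns (picture, depth): 420x560x3 uint8, blue, green, red; 420x560 float32, m along the optical axis (not along the pixel's ray), 0 where there is no reading.
- cams.camera_info(name): a dict with "vfov" (degrees; the focal length in pixels is half the picture's height over the tangent of half this angle, whatever the lens; pixels are square), "cx", "cy" (the principal point, pixels), "dist" ([k1, k2, p1, p2, k3] as OpenCV has them; the pictures are not rectified), "pose" (4x4, takes a point from camera to world coordinates); the wrist camera has in their place "hand_eye" (4x4, takes a point from camera to tool coordinates, whose origin is the TCP and whose axes are the flange's). Camera axes: x right, y up, looking along -z (the intrinsics and any distortion apply to the point x, -y, -z); pixel columns grow to the right and rows downward; lengths in m; the calibration is good to about 2 mm. A picture is of the moment at which its call begins: read the wrist's pose just before it. camera_info takes no time and is no camera call.
- arm.hand_in(): hands the job in, once; it reports no verdict.
The state is a dict: "clock": time; "joints": joint angles; "dq": joint speeds; "joint_efforts": joint torques, N m; "eef_pos": TCP position; "eef_rot": TCP orientation; "force": force on the tool from outside, world axes, zero at the start; "wrist_torque": the same for the moment, N m; "grip_width": finger opening in m.
Only numpy, scipy, OpenCV 4.12 (cv2) and the standard library are available. Lean on these libraries where they do the work, as an engineer would, in place of code of your own. Each camera call takes 0.05 s, during which the arm holds its last target.

## Working session

There is one attempt and no reset: what is moved stays moved. The work goes in short steps, Python scripts to look and compute and a shell command to move; the robot and the scene stay as the last step left them, time stands still between calls to the robot, and variables do not carry over. Pictures are saved under pics/ and viewed, and the job is handed in when it is done.

```bash
ls -la && mkdir -p pics && python3 - <<'E'
from workcell import status, cams, arm
import cv2, numpy as np
print(status.observe())
for n in ("scene","top","wrist"):
    im,d=cams.camera(n)
    cv2.imwrite(f"pics/{n}0.png",im); np.save(f"pics/{n}0.npy",d)
    print(n,cams.camera_info(n))
E
```

```text
total 12
drwxr-xr-x  3 agent agent 4096 Dec  5 18:09 .
drwxr-xr-x 23 root  root  4096 Dec  5 18:09 ..
drwxr-xr-x  2 agent agent 4096 Dec  5 18:09 pics
{'clock': 0.0, 'joints': array([-1.35879186,  0.62930708,  0.03841438,  1.51834502, -0.02698129,
        0.99626228, -0.02000053]), 'dq': array([ 4.90962236e-07,  1.36330709e-03, -3.69570784e-04, -7.41421295e-05,
       -1.34009524e-03, -1.80254991e-03,  1.15553179e-03]), 'joint_efforts': array([-8.69259566e-04, -5.49713087e+01,  1.14305489e+00, -1.86640531e+01,
       -5.23103331e-02,  2.33790209e-02,  1.55578314e-04]), 'eef_pos': array([0.1780443 , 0.62447188, 0.20458626]), 'eef_rot': array([-3.13978823e+00,  2.05516442e-05,  2.86382069e+00]), 'force': array([-0.83811224,  0.21313815,  0.56097547]), 'wrist_torque': array([-0.02714937, -0.03429765, -0.00029192]), 'grip_width': 0.09375355511822733}
scene {'vfov': 45.764486826620214, 'cx': 283.2994910027121, 'cy': 212.2508460749204, 'dist': array([-0.0775219,  0.       ,  0.       ,  0.       ,  0.       ]), 'pose': array([[ 0.36445725, -0.80001136,  0.47660543,  0.90798607],
       [ 0
[... 408 characters left out ...]
       [-0.99965765, -0.02551429,  0.00579631,  0.06190378],
       [ 0.0018004 ,  0.15393101,  0.98807996,  1.26972747],
       [ 0.        ,  0.        ,  0.        ,  1.        ]])}
wrist {'vfov': 60.65120247226478, 'cx': 275.4783381341979, 'cy': 209.67500368369218, 'dist': array([0.02945098, 0.        , 0.        , 0.        , 0.        ]), 'hand_eye': array([[-4.76529608e-04,  9.63221177e-01,  2.68709392e-01,
         7.71625616e-02],
       [ 9.99999816e-01,  3.57863859e-04,  4.90594957e-04,
        -7.97180635e-04],
       [ 3.76390071e-04,  2.68709577e-01, -9.63221170e-01,
        -1.79847703e-01],
       [ 0.00000000e+00,  0.00000000e+00,  0.00000000e+00,
         1.00000000e+00]])}
```

View pics/scene0.png

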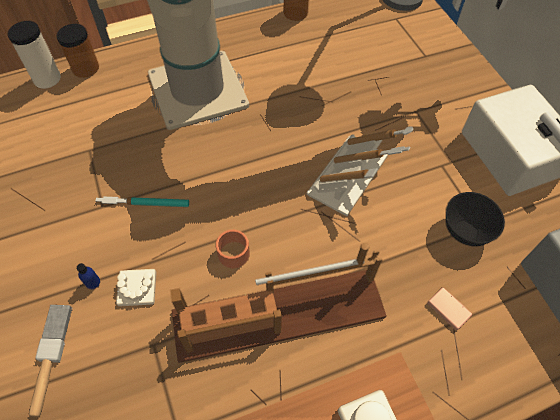

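View pics/top0.png

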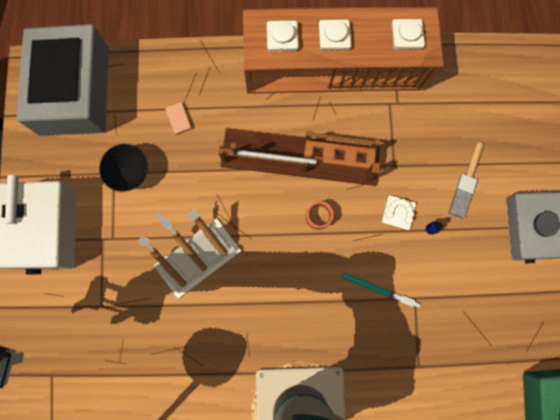

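View pics/wrist0.png

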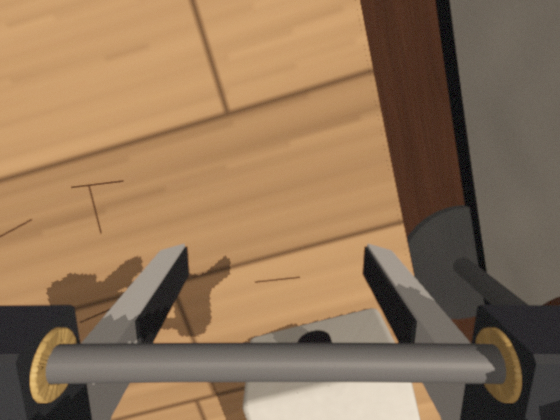

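The top view shows the rack at around (305,155), with the bolt handle post at (226,150) and the wells at (317,150), (340,154) and (362,157). The rest is near (195,257) with three carvers, and the turquoise look-alike is at (380,290). I'll write helpers and take close crops.

```bash
cat > h.py <<'E'
import numpy as np, cv2
from workcell import status, cams, arm
from scipy.spatial.transform import Rotation as Rt
def tool():
    s=status.observe()
    T=np.eye(4); T[:3,:3]=Rt.from_euler('xyz',s['eef_rot']).as_matrix(); T[:3,3]=s['eef_pos']
    return T
def cam(n,T=None):
    i=cams.camera_info(n)
    f=210/np.tan(np.radians(i['vfov'])/2)
    K=np.array([[f,0,i['cx']],[0,f,i['cy']],[0,0,1]])
    P=i['pose'] if 'pose' in i else T@i['hand_eye']
    return K,np.array(i['dist']),P
def rays(c,px):
    K,D,P=c
    u=cv2.undistortPoints(np.array(px,float).reshape(-1,1,2),K,D).reshape(-1,2)
    d=np.c_[u[:,0],-u[:,1],-np.ones(len(u))]
    return P[:3,3],d@P[:3,:3].T   # d scaled so depth=1
def onz(c,px,z):
    o,d=rays(c,px); t=(z-o[2])/d[:,2]
    return o+d*t[:,None]
def dep(c,px,depth):
    o,d=rays(c,px); px=np.array(px).reshape(-1,2)
    t=np.array([depth[int(round(v)),int(round(u))] for u,v in px])
    return o+d*t[:,None]
def proj(c,X):
    K,D,P=c
    X=np.array(X,float).reshape(-1,3)
    L=(X-P[:3,3])@P[:3,:3]
    Q=np.c_[L[:,0],-L[:,1],-L[:,2]]
    r,_=cv2.projectPoints(Q.reshape(-1,1,3),np.zeros(3),np.zeros(3),K,D)
    return r.reshape(-1,2)
def cloud(c,depth):
    v,u=np.mgrid[0:420,0:560]
    px=np.c_[u.ravel(),v.ravel()]
    o,d=rays(c,px); X=o+d*depth.ravel()[:,None]
    return X.reshape(420,560,3)
def tri(c1,p1,c2,p2):
    o1,d1=rays(c1,[p1]);o2,d2=rays(c2,[p2]);d1=d1[0];d2=d2[0]
    A=np.c_[d1,-d2]; t=np.linalg.lstsq(A,o2-o1,rcond=None)[0]
    a=o1+d1*t[0];b=o2+d2*t[1]
    return (a+b)/2,np.linalg.norm(a-b)
E
python3 - <<'E'
import cv2,numpy as np
t=cv2.imread('pics/top0.png'); s=cv2.imread('pics/scene0.png')
a=cv2.resize(t[200:310,130:270],None,fx=5,fy=5,interpolation=cv2.INTER_CUBIC)
b=cv2.resize(t[115:205,205:405],None,fx=4,fy=4,interpolation=cv2.INTER_CUBIC)
c=cv2.resize(s[110:230,290:430],None,fx=5,fy=5,interpolation=cv2.INTER_CUBIC)
d=cv2.resize(s[230:370,150:400],None,fx=3,fy=3,interpolation=cv2.INTER_CUBIC)
for n,i in zip('abcd',(a,b,c,d)): cv2.imwrite(f'pics/crop_{n}.png',i); print(i.shape)
E
```

```text
(550, 700, 3)
(360, 800, 3)
(600, 700, 3)
(420, 750, 3)
```

View pics/crop_a.png

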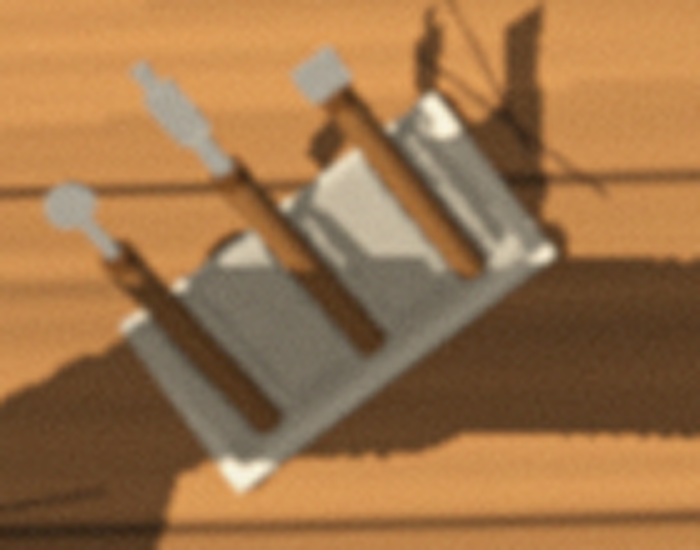

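View pics/crop_b.png

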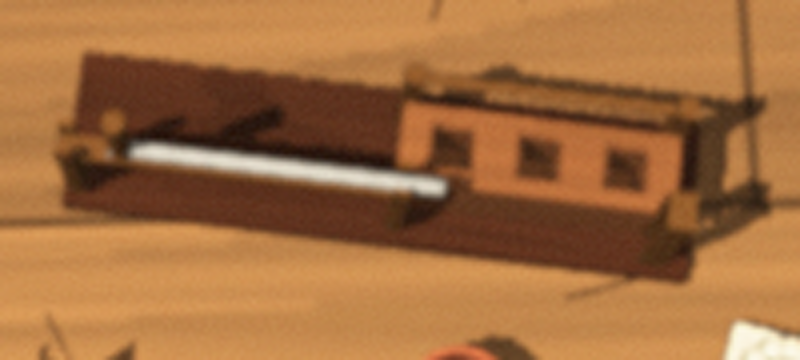

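View pics/crop_c.png

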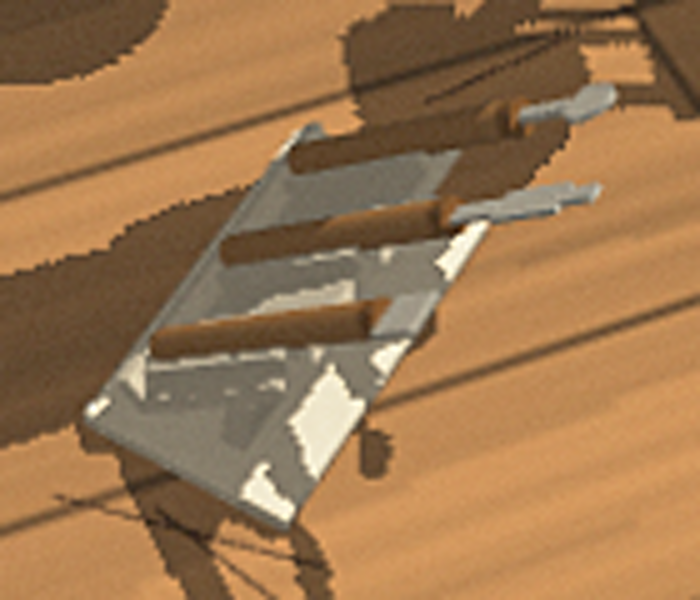

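View pics/crop_d.png

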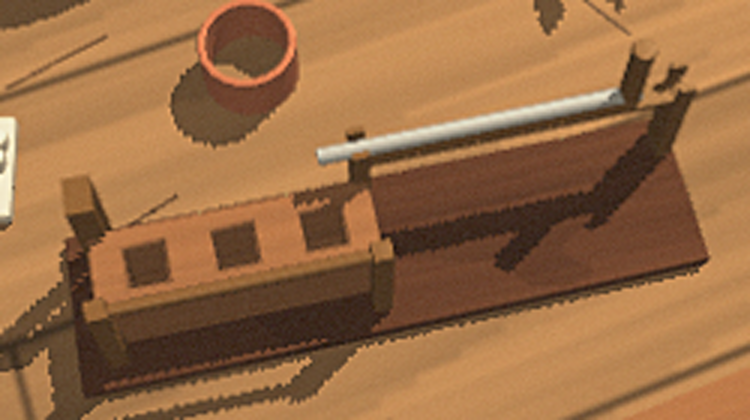

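```bash
python3 - <<'E'
from h import *
np.set_printoptions(precision=4,suppress=True)
T=cam('top');S=cam('scene')
tw=[(318,152.25),(340,154.5),(361.5,157.25)]; sw=[(258.3,306.7),(229,311.7),(199,317.7)]
a=onz(T,tw,.072); b=onz(S,sw,.072); print(a);print(b); 
for p,q in zip(tw,sw): print(tri(T,p,S,q))
print('pin top',onz(T,[(233.25,144.5)],.158),onz(S,[(150+640/3,230+48/3)],.158),tri(T,(233.25,144.5),S,(150+640/3,230+48/3)))
# carver handle masks
td=np.load('pics/top0.npy'); sd=np.load('pics/scene0.npy')
ti=cv2.imread('pics/top0.png'); si=cv2.imread('pics/scene0.png')
Ct=cloud(T,td);Cs=cloud(S,sd)
# rest region cloud heights
for nm,C,im,box in (('top',Ct,ti,(130,200,270,310)),('scene',Cs,si,(290,110,430,230))):
    x0,y0,x1,y1=box
    sub=C[y0:y1,x0:x1]; m=sub[...,2]
    hsv=cv2.cvtColor(im[y0:y1,x0:x1],cv2.COLOR_BGR2HSV)
    br=(hsv[...,1]>110)&(m>0.035)
    n,l,st,ce=cv2.connectedComponentsWithStats(br.astype(np.uint8))
    for k in range(1,n):
        if st[k,4]<60: continue
        P=sub[l==k]; c=np.median(P,0); 
        u,s,v=np.linalg.svd(P-P.mean(0)); d=v[0]*np.sign(v[0][2])
        t=(P-P.mean(0))@d
        print(nm,st[k],ce[k]+[x0,y0],'mean',P.mean(0),'dir',d,'ext',t.min(),t.max(), 'end', P.mean(0)+d*t.min(),P.mean(0)+d*t.max())
E
```

```text
[[ 0.6051 -0.0566  0.072 ]
 [ 0.5985 -0.1084  0.072 ]
 [ 0.5906 -0.1592  0.072 ]]
[[ 0.612  -0.0564  0.072 ]
 [ 0.6024 -0.1069  0.072 ]
 [ 0.5943 -0.1586  0.072 ]]
(array([ 0.6081, -0.0565,  0.062 ]), np.float64(0.0022552859942863495))
(array([ 0.6001, -0.108 ,  0.0668]), np.float64(0.0025579975044727676))
(array([ 0.5921, -0.1595,  0.0667]), np.float64(0.0013850807240166345))
pin top [[0.6052 0.1374 0.158 ]] [[0.606  0.1354 0.158 ]] (array([0.6055, 0.1368, 0.156 ]), np.float64(0.001415066885773158))
top [ 65  17  32  39 290] [210.0759 235.5276] mean [0.4128 0.1979 0.0842] dir [0.5816 0.4037 0.7062] ext -0.06765625657388132 0.06034973020833305 end [0.3735 0.1706 0.0364] [0.4479 0.2223 0.1268]
top [ 42  31  35  40 302] [188.9702 250.5993] mean [0.3784 0.2438 0.1009] dir [-0.0418 -0.1306  0.9906] ext -0.06072560305159607 1.1849555551294095 end [0.381  0.2517 0.0408] [0.3289 0.089  1.2747]
top [ 20  48  36  38 286] [167.3671 266.6538] mean [0.3443 0.2955 0.0857] dir [0.5809 0.4227 0.6957] ext -0.06937188697619102 0.0582435117642515 end [0.304  0.2662 0.0374] [0.3781 0.3201 0.1262]
scene [ 58  18  49  17 324] [372.9907 136.6451] mean [0.359  0.2883 0.0979] dir [ 0.5339 -0.355   0.7674] ext -0.06669199942489132 1.057159391308313 end [0.3234 0.312  0.0467] [ 0.9234 -0.087   0.9092]
scene [ 44  39  49  14 312] [359.3782 155.8397] mean [0.391  0.2422 0.0929] dir [ 0.5344 -0.269   0.8013] ext -0.06410287460753136 1.0224940546623353 end [0.3567 0.2594 0.0416] [ 0.9374 -0.0329  0.9123]
scene [ 30  60  48  12 295] [343.7898 175.5254] mean [0.4228 0.1926 0.0907] dir [ 0.5171 -0.2349  0.823 ] ext -0.06154842281110431 0.9919352544978493 end [0.391 0.207 0.04 ] [ 0.9358 -0.0404  0.9071]
```

```bash
cat >> h.py <<'E'
def Rdown(yaw_deg,tilt_deg=0):
    # tool pointing down, yaw of tool x; tilt about tool y (deg)
    return (Rt.from_euler('xyz',[np.pi,0,np.radians(yaw_deg)])*Rt.from_euler('y',tilt_deg,degrees=True)).as_matrix()
def row(p,R,T0=None):
    T0=tool() if T0 is None else T0
    d=T0[:3,:3].T@(np.array(p)-T0[:3,3]); w=Rt.from_matrix(T0[:3,:3].T@R).as_rotvec(degrees=True)
    print('row w',np.round(w,2),'d mm',np.round(d*1000,1),'len',round(np.linalg.norm(d)*1000),'ang',round(np.linalg.norm(w),1))
E
python3 - <<'E'
from h import *
np.set_printoptions(precision=4,suppress=True)
T=cam('top')
print(onz(T,[(75,185),(75,268),(0,270),(146,165)],0.0))
print(proj(T,[[0.178,0.624,0.205]]))
td=np.load('pics/top0.npy'); C=cloud(T,td)
print(C[200,60],C[230,30],C[260,60],C[190,10])
row([0.40,0.262,0.24],Rdown(215))
E
```

```text
[[0.5567 0.5485 0.    ]
 [0.3491 0.5424 0.    ]
 [0.3467 0.7367 0.    ]
 [0.6026 0.3678 0.    ]]
[[ -0.414  348.0681]]
[0.5013 0.5433 0.1036] [0.4324 0.6089 0.1114] [0.3639 0.5425 0.0945] [0.5223 0.6507 0.1333]
row w [ -0.07  -0.04 -50.92] d mm [-312.8 -287.9  -34.8] len 427 ang 50.9
```

```bash
python3 -m creep '[[[0,0,-51,-313,-288,-35,0],[0,0,-51,-313,-288,-35,0],[0,0,-51,-313,-288,-35,0],[0,0,-51,-313,-288,-35,0],[0,0,-51,-313,-288,-35,0],[0,0,-51,-313,-288,-35,0],[0,0,-51,-313,-288,-35,0],[0,0,-51,-313,-288,-35,0],[0,0,-51,-313,-288,-35,0],[0,0,-51,-313,-288,-35,0],[0,0,-51,-313,-288,-35,0],[0,0,-51,-313,-288,-35,0]]]' 30
python3 - <<'E'
from h import *
s=status.observe(); print(s['clock'],s['joints'],s['eef_pos'],s['eef_rot'],s['grip_width'])
T=tool(); np.save('pics/w1T.npy',T)
im,d=cams.camera('wrist'); cv2.imwrite('pics/w1.png',im); np.save('pics/w1.npy',d)
E
```

```text
clock: 1.65
eef_pos: [0.3998, 0.263, 0.2403]
eef_rot: [3.141, -0.0, -2.528]
force: [0.0, -0.1, 0.3]
grip_width: 0.0469
1.65 [-0.51112942  0.34380371 -0.17299907  1.93105059  0.07551465  0.87314782
  1.46188604] [0.3997505  0.26297085 0.24034804] [ 3.14140184e+00 -2.70592245e-04 -2.52773343e+00] 0.046890750000327955
```

View pics/w1.png

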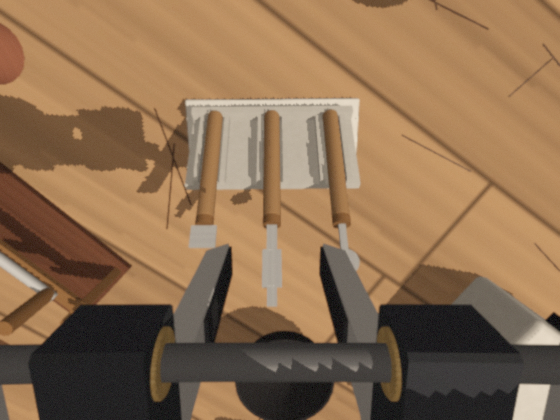

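The wrist view confirms the choice. The short square blade is at (203,236), the long leaf blade is in the middle channel at (272,265), and the mid disc is at (347,260). Now I'll fit the handle axes from depth.

```bash
python3 - <<'E'
from h import *
np.set_printoptions(precision=4,suppress=True)
T=np.load('pics/w1T.npy'); W=cam('wrist',T); im=cv2.imread('pics/w1.png'); d=np.load('pics/w1.npy')
C=cloud(W,d); hsv=cv2.cvtColor(im,cv2.COLOR_BGR2HSV)
for nm,(x0,y0,x1,y1) in dict(short=(190,105,228,226),long=(258,105,286,230),mid=(318,105,355,228)).items():
    m=np.zeros((420,560),bool); m[y0:y1,x0:x1]=True
    br=m&(hsv[...,1]>110)&(C[...,2]>0.03)&(d>0.1)&(C[...,2]<0.2)
    n,l,st,ce=cv2.connectedComponentsWithStats(br.astype(np.uint8)); k=1+np.argmax(st[1:,4]); br=l==k
    v,u=np.nonzero(br)
    P=C[br]
    # initial axis from cloud
    c0=P.mean(0); dd=np.linalg.svd(P-c0)[2][0]; dd*=np.sign(dd[2])
    # midline per row
    mid=[]
    for r in range(v.min()+4,v.max()-3):
        uu=u[v==r]
        if len(uu)<6: continue
        mid.append((uu.mean(),r))
    mid=np.array(mid); o,ry=rays(W,mid)
    # surface depth at midline 
    dep_=np.array([np.median(d[int(r),int(round(c))-1:int(round(c))+2]) for c,r in mid])
    S=o+ry*dep_[:,None]
    for it in range(3):
        n_=ry-(ry@dd)[:,None]*dd; n_/=np.linalg.norm(n_,axis=1)[:,None]
        A=S+0.008*n_; c=np.median(A,0); dd=np.linalg.svd(A-A.mean(0))[2][0]; dd*=np.sign(dd[2]); c=A.mean(0)
    t=(A-c)@dd; res=(A-c)-np.outer(t,dd)
    # extents of handle using all pixels
    tt=(P-c)@dd
    lo,hi=np.percentile(tt,0.5),np.percentile(tt,99.5)
    print(nm,'npx',br.sum(),'c',c,'dir',dd,'heading',np.degrees(np.arctan2(dd[1],dd[0])),'elev',np.degrees(np.arcsin(dd[2])),'res',res.std(0),'ext',lo,hi)
    b=c+dd*lo
    print('   butt',b,'grasp113 from butt',b+dd*.113,'from top130',c+dd*(hi-.017))
E
```

```text
short npx 1774 c [0.4189 0.1976 0.0807] dir [0.573  0.4123 0.7082] heading 35.73692728355024 elev 45.0922679336103 res [0.0003 0.0002 0.0003] ext -0.0684150367426756 0.058607074727768944
   butt [0.3797 0.1694 0.0323] grasp113 from butt [0.4444 0.216  0.1123] from top130 [0.4427 0.2148 0.1102]
long npx 1794 c [0.3857 0.2467 0.0824] dir [0.5769 0.4126 0.705 ] heading 35.57357059530617 elev 44.82691320998272 res [0.0004 0.0003 0.0005] ext -0.07060970357362019 0.05630481972473889
   butt [0.345  0.2176 0.0326] grasp113 from butt [0.4101 0.2642 0.1123] from top130 [0.4084 0.263  0.1101]
mid npx 1818 c [0.3502 0.2962 0.0823] dir [0.5784 0.4118 0.7042] heading 35.45214857603158 elev 44.76603682093675 res [0.0004 0.0004 0.0005] ext -0.07076707293671271 0.05629786628540905
   butt [0.3092 0.2671 0.0324] grasp113 from butt [0.3746 0.3136 0.112 ] from top130 [0.3729 0.3124 0.1099]
```

```bash
python3 - <<'E'
from h import *
row([0.443,0.215,0.24],Rdown(215.6)); row([0.443,0.215,0.091],Rdown(215.6))
E
```

```text
row w [ 0.01 -0.01 -0.45] d mm [ -7.7 -63.9   0.4] len 64 ang 0.5
row w [ 0.01 -0.01 -0.45] d mm [ -7.8 -63.9 149.4] len 163 ang 0.5
```

```bash
python3 -m creep '[[[0,0,-0.5,-8,-64,0,0],[0,0,-0.5,-8,-64,0,0],[0,0,-0.5,-8,-64,60,0],[0,0,-0.5,-8,-64,110,0],[0,0,-0.5,-8,-64,149,0],[0,0,-0.5,-8,-64,149,0],[0,0,-0.5,-8,-64,149,0]]]' 30
python3 - <<'E'
from h import *
s=status.observe(); print(s['clock'],s['eef_pos'],s['eef_rot'],s['force'])
im,d=cams.camera('wrist'); cv2.imwrite('pics/w2.png',im); np.save('pics/w2.npy',d)
E
```

```text
clock: 2.58
eef_pos: [0.4442, 0.2154, 0.0926]
eef_rot: [3.142, 0.002, -2.52]
force: [0.9, -0.3, 0.3]
grip_width: 0.0472
2.575 [0.44415374 0.2153779  0.09256259] [ 3.14153746e+00  1.62017411e-03 -2.52021085e+00] [ 0.91974912 -0.3056042   0.3410877 ]
```

View pics/w2.png

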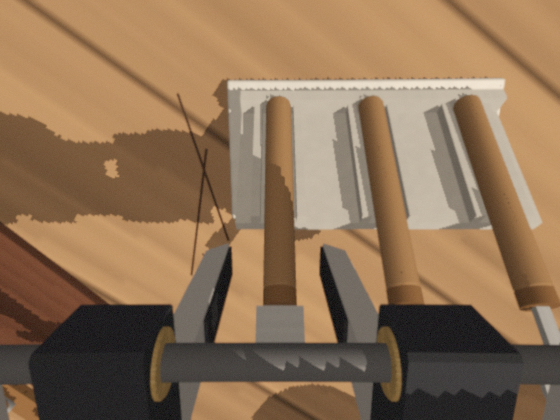

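The short carver at (279,280) runs centred between the fingertips at (225,250) and (328,250), with the neighbouring carver clear at (395,250). Closing now.

```bash
python3 -m creep '[[[0,0,0,0,0,0,1],[0,0,0,0,0,0,1],[0,0,0,0,0,0,1],[0,0,0,0,0,0,1],[0,0,0,0,0,0,1]]]' 30
python3 -m creep '[[[0,0,0,0,0,-30,1],[0,0,0,0,0,-70,1],[0,0,0,0,0,-120,1],[0,0,0,0,0,-120,1]]]' 30
python3 - <<'E'
from h import *
s=status.observe(); print(s['clock'],s['eef_pos'],s['eef_rot'],s['force'])
T=tool(); np.save('pics/w3T.npy',T)
im,d=cams.camera('wrist'); cv2.imwrite('pics/w3.png',im); np.save('pics/w3.npy',d)
im,d=cams.camera('scene'); cv2.imwrite('pics/s3.png',im[60:300,250:520])
E
```

```text
clock: 3.25
eef_pos: [0.4438, 0.2147, 0.0917]
eef_rot: [3.142, 0.0, -2.521]
force: [-1.3, 0.6, 2.7]
grip_width: 0.0152
clock: 3.75
eef_pos: [0.4457, 0.2157, 0.2145]
eef_rot: [-3.141, 0.007, -2.521]
force: [-0.3, -0.0, -0.4]
grip_width: 0.0152
3.75 [0.44574124 0.21567436 0.21450476] [-3.14056452  0.00709884 -2.52075362] [-0.34315233 -0.02437388 -0.35274084]
```

View pics/w3.png

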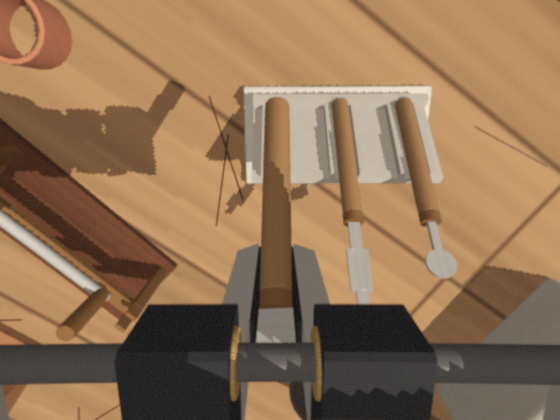

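View pics/s3.png

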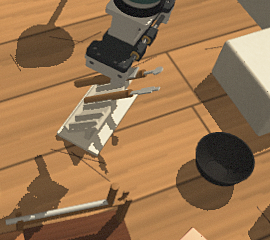

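```bash
cat >> h.py <<'E'
def held(im,d,T,box,smin=110,zr=(0.02,0.4)):
    """axis of held carver handle in TOOL frame from a wrist view; box=(x0,y0,x1,y1)"""
    W=cam('wrist',T); C=cloud(W,d); hsv=cv2.cvtColor(im,cv2.COLOR_BGR2HSV)
    x0,y0,x1,y1=box
    m=np.zeros((420,560),bool); m[y0:y1,x0:x1]=True
    br=m&(hsv[...,1]>smin)&(d>0.08)&(d<0.3)
    n,l,st,ce=cv2.connectedComponentsWithStats(br.astype(np.uint8)); k=1+np.argmax(st[1:,4]); br=l==k
    v,u=np.nonzero(br); mid=[]
    for r in range(v.min()+5,v.max()-4):
        uu=u[v==r]
        if len(uu)>8: mid.append((uu.mean(),r))
    mid=np.array(mid); o,ry=rays(W,mid)
    dp=np.array([np.median(d[int(r),int(round(c))-1:int(round(c))+2]) for c,r in mid])
    S=o+ry*dp[:,None]; c=S.mean(0); dd=np.linalg.svd(S-c)[2][0]
    for it in range(3):
        n_=ry-(ry@dd)[:,None]*dd; n_/=np.linalg.norm(n_,axis=1)[:,None]
        A=S+0.008*n_; c=A.mean(0); dd=np.linalg.svd(A-c)[2][0]
    tip=S[0]-c  # first row = butt side (top of picture)
    if tip@dd>0: dd=-dd
    P=C[br]; lo=np.percentile((P-c)@dd,0.5); b=c+dd*lo
    Ti=np.linalg.inv(T)
    return (Ti@np.r_[b,1])[:3], Ti[:3,:3]@dd, b, dd, br.sum()
E
python3 - <<'E'
from h import *
np.set_printoptions(precision=4,suppress=True)
T=np.load('pics/w3T.npy'); im=cv2.imread('pics/w3.png'); d=np.load('pics/w3.npy')
bt,dt,b,dd,n=held(im,d,T,(255,92,300,285)); print(n,'butt tool',bt,'dir tool',dt,'world',b,dd)
g=bt+dt*.113; print('grasp in tool',g, 'closest to axis', )
# angle of carver in tool xz
print('angle xz deg',np.degrees(np.arctan2(dt[0],-dt[2])),'yz',np.degrees(np.arcsin(dt[1])))
E
```

```text
5082 butt tool [ 0.0788 -0.0005  0.0591] dir tool [-0.7142 -0.0082 -0.6999] world [0.3823 0.1696 0.1549] [0.5812 0.4065 0.705 ]
grasp in tool [-0.0019 -0.0014 -0.02  ] closest to axis
angle xz deg -45.57775855898551 yz -0.4705636797621663
```

```bash
cat >> h.py <<'E'
def tcp_for(butt,R,bt): return np.array(butt)-R@np.array(bt)
E
python3 - <<'E'
from h import *
np.set_printoptions(precision=4,suppress=True)
R=Rdown(171,-45.5); print(R)
bt=[.0788,-.0005,.0591]; print('dir',R@[-0.7142,-.0082,-.6999])
p=tcp_for([0.6075,-0.0565,0.112],R,bt); print(p)
row(p,R)
E
```

```text
[[-0.6923  0.1564  0.7045]
 [ 0.1096  0.9877 -0.1116]
 [-0.7133  0.     -0.7009]]
dir [ 0.0001 -0.0083  1.    ]
[ 0.6205 -0.0581  0.2096]
row w [ 17.67 -43.14  42.17] d mm [  14.3 -324.5    1.6] len 325 ang 62.9
```

```bash
python3 -m creep '[[[3,-7,7,2,-54,-38,1],[6,-14,14,5,-108,-38,1],[9,-21.5,21,7,-162,-38,1],[12,-29,28,10,-216,-38,1],[15,-36,35,12,-270,-38,1],[17.67,-43.14,42.17,14,-324,-38,1],[17.67,-43.14,42.17,14,-324,-38,1],[17.67,-43.14,42.17,14,-324,-38,1],[17.67,-43.14,42.17,14,-324,-38,1]]]' 30
python3 - <<'E'
from h import *
s=status.observe(); print(s['clock'],s['joints'],s['eef_pos'],s['eef_rot'],s['force'])
T=tool(); np.save('pics/w4T.npy',T)
im,d=cams.camera('wrist'); cv2.imwrite('pics/w4.png',im); np.save('pics/w4.npy',d)
E
```

```text
clock: 4.97
eef_pos: [0.6, -0.051, 0.2438]
eef_rot: [-2.994, 0.637, -3.123]
force: [-0.1, 0.1, -0.6]
grip_width: 0.0154
4.975 [ 0.16515363  0.32971105 -0.30678555  2.26157676  1.80637857  0.29824332
 -0.27458657] [ 0.60001139 -0.05097947  0.24381272] [-2.9941571   0.6372591  -3.12267911] [-0.08756129  0.14614494 -0.62546395]
```

View pics/w4.png

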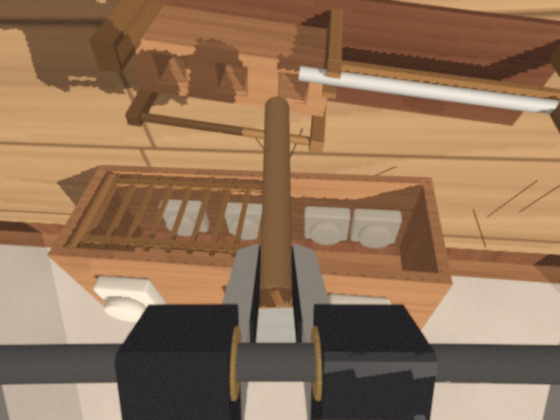

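```bash
python3 - <<'E'
from h import *
np.set_printoptions(precision=4,suppress=True)
R=Rdown(171,-45.5); bt=[.0788,-.0005,.0591]
p=tcp_for([0.6075,-0.0565,0.150],R,bt); print(p); row(p,R)
T=tool(); print(T[:3,2], T[:3,:3]@[-0.7142,-.0082,-.6999])
E
```

```text
[ 0.6205 -0.0581  0.2476]
row w [-1.92 -8.36  8.07] d mm [-19.3  -4.5   9.4] len 22 ang 11.8
[ 0.5911 -0.1377 -0.7948] [0.1595 0.0968 0.9825]
```

```bash
python3 -m creep '[[[-1.9,-8.4,8.1,-19,-4.5,9.4,1],[-1.9,-8.4,8.1,-19,-4.5,9.4,1],[-1.9,-8.4,8.1,-19,-4.5,9.4,1],[-1.9,-8.4,8.1,-19,-4.5,9.4,1]]]' 30
python3 - <<'E'
from h import *
np.set_printoptions(precision=4,suppress=True)
R=Rdown(171,-45.5); bt=[.0788,-.0005,.0591]
p=tcp_for([0.6075,-0.0565,0.150],R,bt); print(p); row(p,R)
s=status.observe(); print(s['joints'])
T=tool(); print(T[:3,2], T[:3,:3]@[-0.7142,-.0082,-.6999]); np.save('pics/w5T.npy',T)
im,d=cams.camera('wrist'); cv2.imwrite('pics/w5.png',im); np.save('pics/w5.npy',d)
E
```

```text
clock: 5.52
eef_pos: [0.6199, -0.0559, 0.2482]
eef_rot: [-3.139, 0.792, 2.992]
force: [-0.3, -0.2, 0.2]
grip_width: 0.0153
[ 0.6205 -0.0581  0.2476]
row w [ 0.12 -0.13  0.29] d mm [-0.2 -2.1  1.1] len 2 ang 0.3
[ 0.3844  0.3987 -0.5571  2.3443  2.3351  0.4965 -0.88  ]
[ 0.7033 -0.1092 -0.7025] [ 0.0026 -0.0066  1.    ]
```

View pics/w5.png

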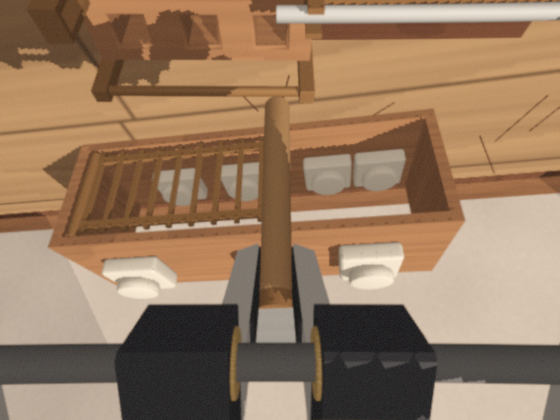

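```bash
python3 - <<'E'
import cv2
a=cv2.imread('pics/w5.png'); c=cv2.resize(a[0:110,80:330],None,fx=3.2,fy=3.2,interpolation=cv2.INTER_CUBIC); cv2.imwrite('pics/w5c.png',c)
a=cv2.imread('pics/w4.png'); c=cv2.resize(a[0:140,80:340],None,fx=3,fy=3,interpolation=cv2.INTER_CUBIC); cv2.imwrite('pics/w4c.png',c)
E
```

```text
(no output)
```

View pics/w5c.png

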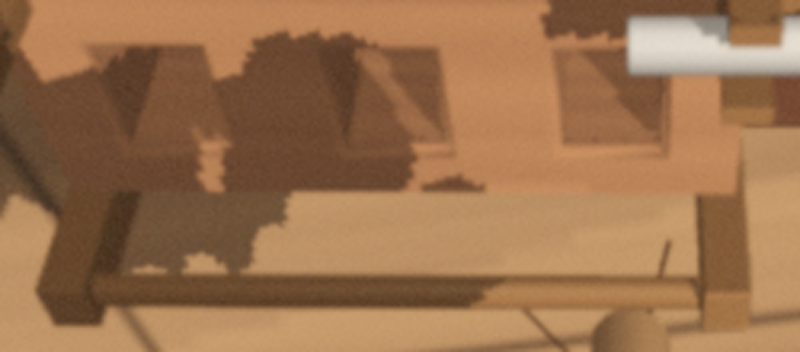

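View pics/w4c.png

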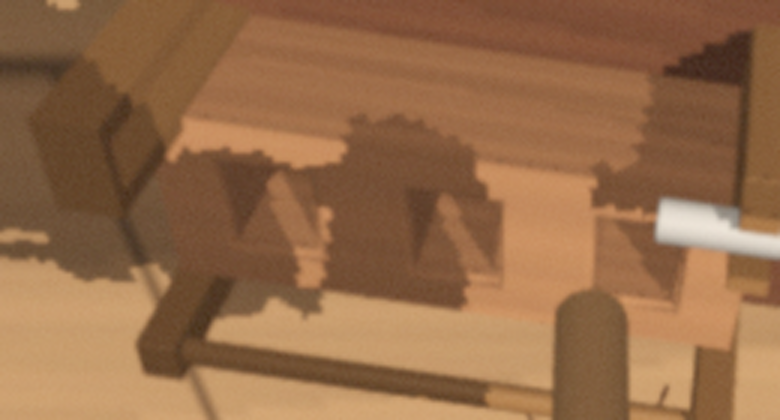

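```bash
python3 - <<'E'
from h import *
np.set_printoptions(precision=4,suppress=True)
T=np.load('pics/w5T.npy'); W=cam('wrist',T)
def cv(l,ox,s): return [(ox+u/s,v/s) for u,v in l]
H=cv([(552,48),(565,150),(665,155)],80,3.2); M=cv([(320,48),(440,48),(347,145),(455,152)],80,3.2); K=cv([(90,45),(205,45),(130,140),(235,140)],80,3.2)
for n,q in (('H',H),('M',M),('K',K)):
    X=onz(W,q,.072); print(n,X[:,:2].round(4).tolist())
T4=np.load('pics/w4T.npy'); W4=cam('wrist',T4)
M4=cv([(410,190),(502,200),(415,268),(502,286)],80,3); H4=cv([(597,208),(597,292),(682,305)],80,3)
for n,q in (('H4',H4),('M4',M4)):
    X=onz(W4,q,.072); print(n,X[:,:2].round(4).tolist())
# depth check: block top heights & keeper, edges
d=np.load('pics/w5.npy'); C=cloud(W,d)
for u,v in ((165,20),(232,25),(240,40),(235,55),(300,50)): print((u,v),C[v,u])
# block far edge: top at px row ~190/3.2
print('far edge',onz(W,cv([(300,190),(600,190)],80,3.2),.072))
E
```

```text
H [[0.5945, -0.0701], [0.62, -0.0723], [0.625, -0.0484]]
M [[0.587, -0.1213], [0.5908, -0.0948], [0.611, -0.1242], [0.6166, -0.0989]]
K [[0.5793, -0.1716], [0.5828, -0.1463], [0.6024, -0.1753], [0.6059, -0.1504]]
H4 [[0.5928, -0.0692], [0.6192, -0.0708], [0.6233, -0.0461]]
M4 [[0.5877, -0.1205], [0.5905, -0.0952], [0.6119, -0.124], [0.6175, -0.0988]]
(165, 20) [ 0.5888 -0.1333  0.0724]
(232, 25) [ 0.5985 -0.0861  0.0738]
(240, 40) [ 0.6107 -0.0831  0.0744]
(235, 55) [ 0.624  -0.0905  0.0728]
(300, 50) [ 0.6279 -0.0391  0.0719]
far edge [[ 0.6215 -0.1405  0.072 ]
 [ 0.6324 -0.0658  0.072 ]]
```

```bash
python3 - <<'E'
from h import *
np.set_printoptions(precision=4,suppress=True)
T=np.load('pics/w5T.npy'); im=cv2.imread('pics/w5.png'); d=np.load('pics/w5.npy')
bt,dt,b,dd,n=held(im,d,T,(258,94,298,285)); print(n,bt,dt,b,dd)
bt=[.0788,-.0007,.0591]
print('butt pred',T[:3,:3]@bt+T[:3,3])
R=Rdown(170.5,-45.5)
row(tcp_for([0.610,-0.0585,0.150],R,bt),R)
row(tcp_for([0.610,-0.0585,0.085],R,bt),R)
row(tcp_for([0.610,-0.0585,0.026],R,bt),R)
E
```

```text
5375 [0.1125 0.     0.0935] [-0.7149 -0.0066 -0.6992] [ 0.6075 -0.0543  0.1025] [ 0.0039 -0.0052  1.    ]
butt pred [ 0.6066 -0.0547  0.1506]
row w [ 0.47 -0.05  0.64] d mm [-1.3 -3.7  3.2] len 5 ang 0.8
row w [ 0.47 -0.05  0.64] d mm [45.  -3.6 48.8] len 66 ang 0.8
row w [ 0.47 -0.05  0.64] d mm [87.1 -3.4 90.2] len 125 ang 0.8
```

```bash
python3 -m creep '[[[0.47,0,0.64,-1.3,-3.7,3.2,1],[0.47,0,0.64,22,-3.7,26,1],[0.47,0,0.64,45,-3.6,48.8,1],[0.47,0,0.64,45,-3.6,48.8,1],[0.47,0,0.64,45,-3.6,48.8,1]]]' 30
python3 - <<'E'
from h import *
np.set_printoptions(precision=4,suppress=True)
s=status.observe(); print(s['clock'],s['joints'],s['force'])
T=tool(); np.save('pics/w6T.npy',T)
im,d=cams.camera('wrist'); cv2.imwrite('pics/w6.png',im); np.save('pics/w6.npy',d)
bt=[.0788,-.0007,.0591]
print('butt',T[:3,:3]@bt+T[:3,3], T[:3,:3]@[-.7145,-.007,-.6995])
c=cv2.resize(im[0:160,120:370],None,fx=3,fy=3,interpolation=cv2.INTER_CUBIC); cv2.imwrite('pics/w6c.png',c)
R=Rdown(170.5,-45.5)
row(tcp_for([0.610,-0.0585,0.085],R,bt),R)
row(tcp_for([0.610,-0.0585,0.026],R,bt),R)
E
```

```text
clock: 6.2
eef_pos: [0.6251, -0.0597, 0.1854]
eef_rot: [3.141, 0.799, 2.975]
force: [-0.1, 0.1, -0.5]
grip_width: 0.0154
6.2 [ 0.3897  0.5786 -0.6033  2.3968  2.4606  0.7239 -0.9959] [-0.1036  0.1274 -0.5214]
butt [ 0.6126 -0.0582  0.0877] [-0.0039 -0.0068  0.9999]
row w [ 0.01  0.34 -0.02] d mm [ 4.  -0.6  0.8] len 4 ang 0.3
row w [ 0.01  0.34 -0.02] d mm [46.4 -0.6 41.9] len 62 ang 0.3
```

View pics/w6c.png

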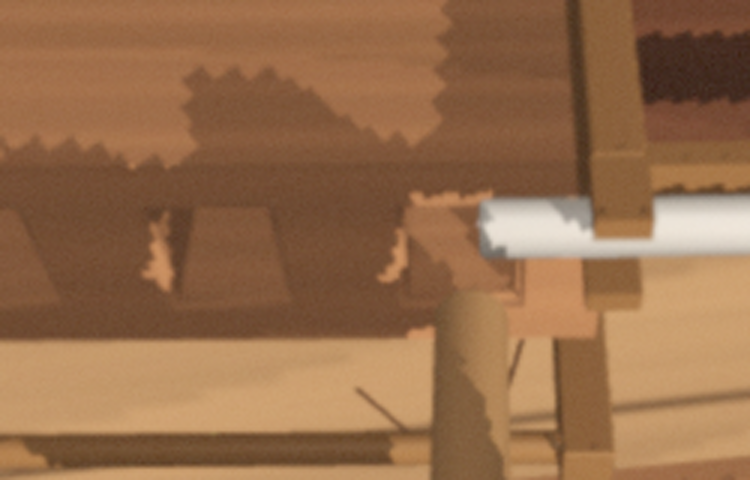

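```bash
python3 - <<'E'
from h import *
np.set_printoptions(precision=4,suppress=True)
T=np.load('pics/w6T.npy'); W=cam('wrist',T); d=np.load('pics/w6.npy'); im=cv2.imread('pics/w6.png')
q=proj(W,[[.6126,-.0582,.0877],[.610,-.0585,.072],[.6126,-.0582,.072]]); print(q, (q-[120,0])*3)
# well far corners in crop: (403,297),(520,302)
print(onz(W,[(120+403/3,297/3),(120+522/3,302/3),(120+407/3,203/3)],.072))
print(onz(W,[(120+180/3,300/3),(120+292/3,300/3)],.072))
# handle centreline near butt
C=cloud(W,d)
for v in (105,120,135,150): 
    row_=[u for u in range(255,300) if d[v,u]>0.1 and d[v,u]<d[v,277]+0.012]; print(v,min(row_),max(row_),C[v,277])
E
```

```text
[[276.0783 106.4776]
 [274.9504  85.6769]
 [276.0611  88.6902]] [[468.2348 319.4327]
 [464.8511 257.0308]
 [468.1832 266.0705]]
[[ 0.619  -0.0742  0.072 ]
 [ 0.625  -0.0478  0.072 ]
 [ 0.5942 -0.0679  0.072 ]]
[[ 0.6117 -0.1243  0.072 ]
 [ 0.6158 -0.0993  0.072 ]]
105 265 288 [ 0.6056 -0.0565  0.0935]
120 265 289 [ 0.6058 -0.0565  0.1055]
135 264 289 [ 0.6067 -0.0567  0.1161]
150 264 289 [ 0.606  -0.0566  0.1276]
```

```bash
python3 -m creep '[[[0,0.3,0,4.7,-0.8,0.1,1],[0,0.3,0,4.7,-0.8,0.1,1],[0,0.3,0,15,-0.8,10,1],[0,0.3,0,26,-0.8,20.6,1],[0,0.3,0,26,-0.8,20.6,1]]]' 30
python3 - <<'E'
from h import *
np.set_printoptions(precision=4,suppress=True)
s=status.observe(); print(s['clock'],s['joints'],s['force'],s['wrist_torque'])
T=tool(); bt=[.0788,-.0007,.0591]
print('butt',T[:3,:3]@bt+T[:3,3], T[:3,:3]@[-.7145,-.007,-.6995])
R=Rdown(170.5,-45.5)
row(tcp_for([0.6095,-0.0583,0.026],R,bt),R)
im,d=cams.camera('wrist'); c=cv2.resize(im[0:160,120:370],None,fx=3,fy=3,interpolation=cv2.INTER_CUBIC); cv2.imwrite('pics/w7c.png',c)
E
```

```text
clock: 6.88
eef_pos: [0.6207, -0.06, 0.1507]
eef_rot: [3.14, 0.791, 2.975]
force: [-0.1, -0.1, 0.3]
grip_width: 0.0155
6.875 [ 0.3859  0.6708 -0.6105  2.4247  2.5105  0.8275 -1.0335] [-0.0648 -0.0859  0.2564] [ 0.1112  0.7764 -0.0526]
butt [ 0.6074 -0.0584  0.0532] [ 0.0037 -0.0088  0.9999]
row w [ 0.03 -0.18 -0.05] d mm [18.   0.5 20.3] len 27 ang 0.2
```

View pics/w7c.png

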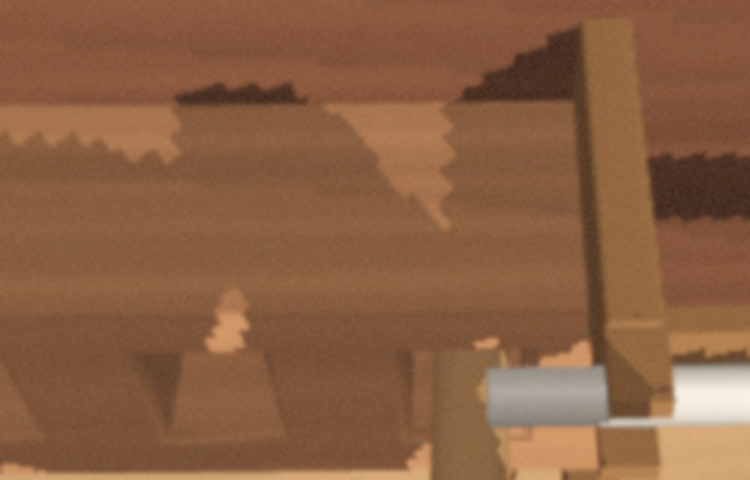

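```bash
python3 -m creep '[[[0,0,0,9,0.5,10,1],[0,0,0,17,0.5,19,1],[0,0,0,17,0.5,19,1],[0,0,0,17,0.5,19,0.3],[0,0,0,17,0.5,19,0.3],[0,0,0,17,0.5,19,0.3]]]' 30
python3 - <<'E'
from h import *
np.set_printoptions(precision=4,suppress=True)
s=status.observe(); print(s['clock'],s['joints'],s['force'],s['wrist_torque'])
im,d=cams.camera('wrist'); cv2.imwrite('pics/w8.png',im)
E
```

```text
clock: 7.68
eef_pos: [0.623, -0.0598, 0.1266]
eef_rot: [3.14, 0.794, 2.975]
force: [0.1, 0.3, -0.2]
grip_width: 0.0329
7.675 [ 0.3781  0.7429 -0.6086  2.4324  2.5461  0.9044 -1.0541] [ 0.0999  0.3335 -0.1709] [ 0.1072  0.6676 -0.0272]
```

View pics/w8.png

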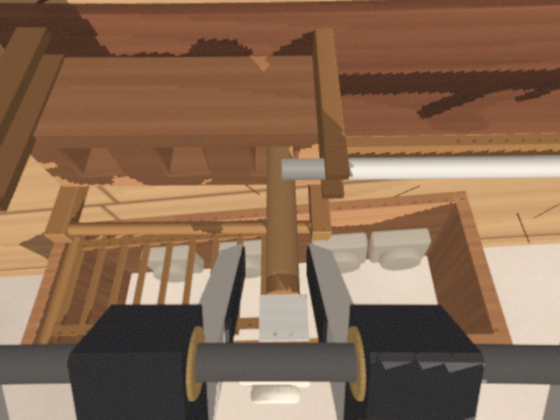

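```bash
python3 -m creep '[[[0,0,0,0,0,-35,0.3],[0,0,0,0,0,-80,0.3],[0,0,0,-60,0,-110,0],[0,0,0,-60,0,-110,0]]]' 30
python3 - <<'E'
from h import *
np.set_printoptions(precision=4,suppress=True)
s=status.observe(); print(s['clock'],s['joints'],s['force'])
row([0.409,0.2635,0.25],Rdown(215.6))
im,d=cams.camera('top'); c=cv2.resize(im[100:200,210:410],None,fx=4,fy=4,interpolation=cv2.INTER_CUBIC); cv2.imwrite('pics/t9.png',c)
E
```

```text
clock: 8.22
eef_pos: [0.5884, -0.0538, 0.25]
eef_rot: [3.14, 0.799, 2.974]
force: [0.4, -0.5, 0.6]
grip_width: 0.0459
8.225 [ 0.7777  0.5563 -1.1961  2.4127  2.0423  0.8267 -0.5833] [ 0.4451 -0.5113  0.5895]
row w [-17.96  43.36 -42.67] d mm [ 160.2  283.3 -164.3] len 365 ang 63.4
```

View pics/t9.png

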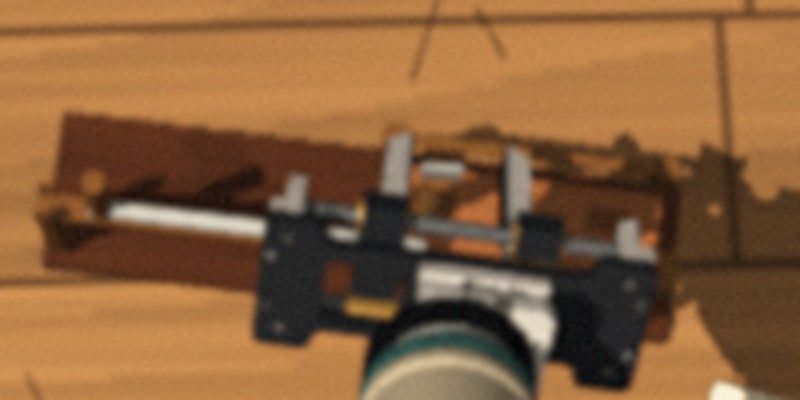

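```bash
python3 -m creep '[[[-3,7,-7,27,47,-27,0],[-6,14.5,-14,53,94,-55,0],[-9,21.7,-21.3,80,141,-82,0],[-12,29,-28.4,107,189,-110,0],[-15,36,-35.5,133,236,-137,0],[-17.96,43.36,-42.67,160,283,-164,0],[-17.96,43.36,-42.67,160,283,-164,0],[-17.96,43.36,-42.67,160,283,-164,0],[-17.96,43.36,-42.67,160,283,-164,0],[-17.96,43.36,-42.67,160,283,-164,0]]]' 30
python3 - <<'E'
from h import *
np.set_printoptions(precision=4,suppress=True)
s=status.observe(); print(s['clock'],s['joints'],s['eef_pos'],s['eef_rot'])
row([0.409,0.2635,0.25],Rdown(215.6));row([0.409,0.2635,0.091],Rdown(215.6))
E
```

```text
clock: 9.52
eef_pos: [0.408, 0.261, 0.247]
eef_rot: [3.139, -0.006, -2.522]
force: [0.6, -0.1, 0.2]
grip_width: 0.0472
9.525 [ 0.1478  0.5771 -1.1867  1.887   0.5982  1.1017  0.9153] [0.408 0.261 0.247] [ 3.1394 -0.0058 -2.522 ]
row w [ 0.13 -0.33 -0.1 ] d mm [-2.3  1.5 -3. ] len 4 ang 0.4
row w [ 0.13 -0.33 -0.1 ] d mm [ -3.2   1.1 156. ] len 156 ang 0.4
```

```bash
python3 -m creep '[[[0.1,-0.3,0,-3,1.3,0,0],[0.1,-0.3,0,-3,1.3,55,0],[0.1,-0.3,0,-3,1.2,110,0],[0.1,-0.3,0,-3.2,1.1,156,0],[0.1,-0.3,0,-3.2,1.1,156,0],[0.1,-0.3,0,-3.2,1.1,156,0]]]' 30
python3 - <<'E'
from h import *
np.set_printoptions(precision=4,suppress=True)
s=status.observe(); print(s['clock'],s['joints'],s['eef_pos'],s['eef_rot'])
row([0.409,0.2635,0.091],Rdown(215.6))
im,d=cams.camera('wrist'); cv2.imwrite('pics/w10.png',im)
E
```

```text
clock: 10.28
eef_pos: [0.4095, 0.2668, 0.093]
eef_rot: [3.138, 0.003, -2.52]
force: [-0.2, 0.1, 0.6]
grip_width: 0.0473
10.275 [-0.0211  0.7632 -0.9587  2.0519  0.8921  0.8098  0.6659] [0.4095 0.2668 0.093 ] [ 3.1384  0.003  -2.5204]
row w [ 0.18  0.17 -0.01] d mm [ 2.3 -2.4  2. ] len 4 ang 0.3
```

View pics/w10.png

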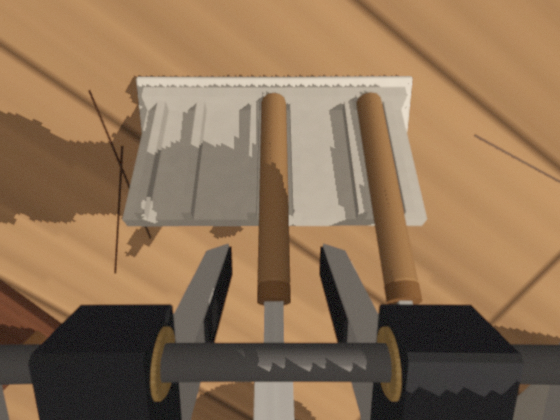

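Long carver at (274,200) is centred between the fingers, and the mid carver at (385,200) is clear. Closing and lifting.

```bash
python3 -m creep '[[[0,0,0,1,0,1,1],[0,0,0,1,0,1,1],[0,0,0,1,0,1,1],[0,0,0,1,0,1,1],[0,0,0,1,0,1,1]]]' 30
python3 -m creep '[[[0,0,0,0,0,-40,1],[0,0,0,0,0,-90,1],[0,0,0,0,0,-140,1],[0,0,0,0,0,-160,1],[0,0,0,0,0,-160,1]]]' 30
python3 - <<'E'
from h import *
np.set_printoptions(precision=4,suppress=True)
s=status.observe(); print(s['clock'],s['joints'],s['eef_pos'],s['eef_rot'],s['force'])
T=tool(); np.save('pics/w11T.npy',T)
im,d=cams.camera('wrist'); cv2.imwrite('pics/w11.png',im); np.save('pics/w11.npy',d)
bt,dt,b,dd,n=held(im,d,T,(255,92,300,285)); print(n,'butt tool',bt,'dir tool',dt,'world',b,dd,'grasp',bt+dt*.113)
E
```

```text
clock: 10.95
eef_pos: [0.4082, 0.2655, 0.0907]
eef_rot: [3.139, 0.001, -2.52]
force: [0.5, -0.5, 3.0]
grip_width: 0.0155
clock: 11.58
eef_pos: [0.4086, 0.265, 0.2509]
eef_rot: [3.14, 0.002, -2.521]
force: [0.0, -1.2, -0.7]
grip_width: 0.0152
11.575 [ 0.1369  0.5624 -1.1706  1.8824  0.5846  1.093   0.9277] [0.4086 0.265  0.2509] [ 3.1395  0.0023 -2.5207] [ 0.0122 -1.1619 -0.674 ]
5200 butt tool [ 0.0793 -0.0018  0.0586] dir tool [-0.7067  0.0031 -0.7075] world [0.3452 0.2177 0.1921] [0.5725 0.4115 0.7091] grasp [-0.0006 -0.0014 -0.0214]
```

View pics/w11.png

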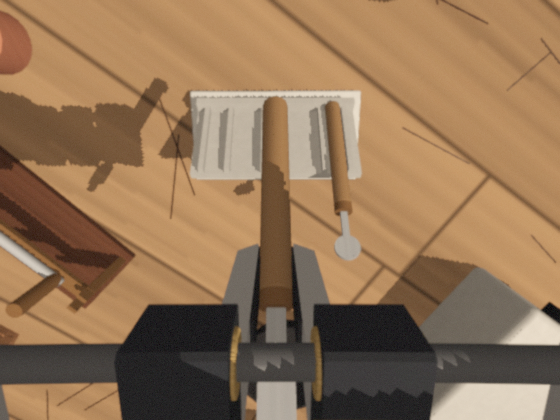

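```bash
python3 - <<'E'
from h import *
np.set_printoptions(precision=4,suppress=True)
R=Rdown(170.5,-45); bt=[.0793,-.0018,.0586]; print(R@[-.7067,.0031,-.7075])
p=tcp_for([0.593,-0.161,0.150],R,bt); print(p)
row(p,R)
E
```

```text
[-0.      0.0032  1.    ]
[ 0.6077 -0.1616  0.2475]
row w [ 17.79 -42.66  42.66] d mm [  85.4 -462.6    1.2] len 470 ang 62.9
```

```bash
python3 -m creep '[[[2,-5,5,10,-56,-5,1],[4,-10,10,20,-112,-5,1],[6.5,-15.5,15.5,31,-168,-5,1],[9,-21,21,42,-224,-5,1],[11.2,-27,27,52,-282,-5,1],[13.5,-32,32,63,-340,-5,1],[15.7,-37.5,37.5,74,-400,-5,1],[17.79,-42.66,42.66,85,-462,1,1],[17.79,-42.66,42.66,85,-462,1,1],[17.79,-42.66,42.66,85,-462,1,1],[17.79,-42.66,42.66,85,-462,1,1],[17.79,-42.66,42.66,85,-462,1,1]]]' 30
python3 - <<'E'
from h import *
np.set_printoptions(precision=4,suppress=True)
s=status.observe(); print(s['clock'],s['joints'],s['eef_pos'],s['eef_rot'],s['force'])
R=Rdown(170.5,-45); bt=[.0793,-.0018,.0586]
row(tcp_for([0.593,-0.161,0.150],R,bt),R); row(tcp_for([0.593,-0.161,0.088],R,bt),R)
T=tool(); np.save('pics/w12T.npy',T)
im,d=cams.camera('wrist'); cv2.imwrite('pics/w12.png',im); np.save('pics/w12.npy',d)
E
```

```text
clock: 13.12
eef_pos: [0.6065, -0.1591, 0.2458]
eef_rot: [3.137, 0.781, 2.974]
force: [-0.8, 0.7, 0.0]
grip_width: 0.0153
13.125 [ 0.8928  0.4855 -0.8869  2.3176  2.3368  0.4584 -0.6207] [ 0.6065 -0.1591  0.2458] [3.1374 0.7806 2.9745] [-0.7964  0.6614  0.042 ]
row w [ 0.19 -0.28 -0.05] d mm [-2.4 -2.3 -0.1] len 3 ang 0.3
row w [ 0.19 -0.28 -0.05] d mm [41.3 -2.5 44. ] len 60 ang 0.3
```

View pics/w12.png

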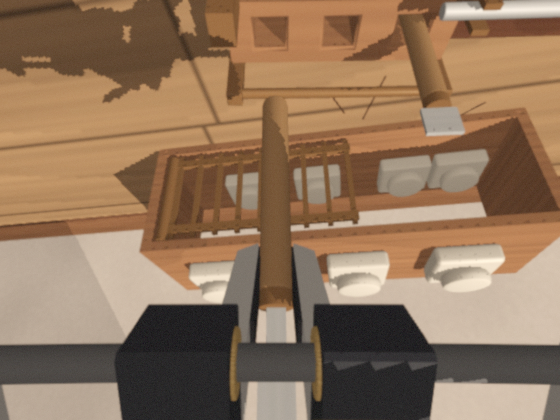

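Keeper well is at (270,32), middle well at (341,32), and the short carver stands at right (430,75). Next, a crop to measure the two well mouths precisely.

```bash
python3 - <<'E'
import cv2
a=cv2.imread('pics/w12.png'); c=cv2.resize(a[0:110,210:400],None,fx=4,fy=4,interpolation=cv2.INTER_CUBIC); cv2.imwrite('pics/w12c.png',c)
E
```

```text
(no output)
```

View pics/w12c.png

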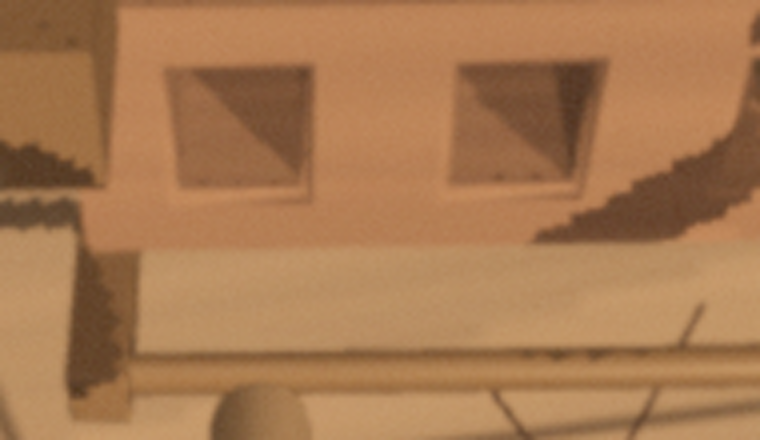

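```bash
python3 - <<'E'
from h import *
np.set_printoptions(precision=4,suppress=True)
T=np.load('pics/w12T.npy'); W=cam('wrist',T); im=cv2.imread('pics/w12.png'); d=np.load('pics/w12.npy')
f=lambda l:[(210+u/4,v/4) for u,v in l]
K=onz(W,f([(165,67),(314,66),(175,200),(311,198)]),.072); M=onz(W,f([(457,63),(607,60),(445,196),(585,195)]),.072)
print(K,K.mean(0));print(M,M.mean(0)); v=(M-K).mean(0); print('yaw',np.degrees(np.arctan2(v[1],v[0]))-90,np.linalg.norm(v))
bt,dt,b,dd,n=held(im,d,T,(258,100,296,160)); print('axis pt',b,dd,n)
z=0.15; print('axis at .12',b+dd*(0.15-b[2])/dd[2])
print('pred butt',T[:3,:3]@[.0793,-.0018,.0586]+T[:3,3])
C=cloud(W,d); print(C[110,275],C[130,275],C[160,276],C[190,276])
E
```

```text
[[ 0.5789 -0.1726  0.072 ]
 [ 0.5831 -0.1464  0.072 ]
 [ 0.6052 -0.1766  0.072 ]
 [ 0.6091 -0.1505  0.072 ]] [ 0.5941 -0.1615  0.072 ]
[[ 0.5868 -0.1213  0.072 ]
 [ 0.5908 -0.0951  0.072 ]
 [ 0.613  -0.1248  0.072 ]
 [ 0.6174 -0.0981  0.072 ]] [ 0.602  -0.1098  0.072 ]
yaw -8.764188607807455 0.05227219754400038
axis pt [ 0.5927 -0.1582  0.148 ] [-0.0039  0.0039  1.    ] 1554
axis at .12 [ 0.5927 -0.1582  0.15  ]
pred butt [ 0.5914 -0.1581  0.1484]
[ 0.5849 -0.1566  0.1588] [ 0.5848 -0.1566  0.1748] [ 0.5852 -0.1562  0.1963] [ 0.5847 -0.1562  0.2164]
```

```bash
python3 -m creep '[[[0.2,-0.3,0,-2.4,-2.3,0,1],[0.2,-0.3,0,10,-2.4,12,1],[0.2,-0.3,0,28,-2.5,31,1],[0.2,-0.3,0,41.3,-2.5,44,1],[0.2,-0.3,0,41.3,-2.5,44,1]]]' 30
python3 - <<'E'
from h import *
np.set_printoptions(precision=4,suppress=True)
s=status.observe(); print(s['clock'],s['joints'],s['force'],s['wrist_torque'])
R=Rdown(170.5,-45); bt=[.0793,-.0018,.0586]
T=tool(); print('butt',T[:3,:3]@bt+T[:3,3])
row(tcp_for([0.5935,-0.161,0.088],R,bt),R); row(tcp_for([0.5935,-0.161,0.055],R,bt),R); row(tcp_for([0.5935,-0.161,0.027],R,bt),R)
im,d=cams.camera('wrist'); np.save('pics/w13.npy',d); np.save('pics/w13T.npy',T)
cv2.imwrite('pics/w13.png',im); c=cv2.resize(im[0:160,160:410],None,fx=3,fy=3,interpolation=cv2.INTER_CUBIC); cv2.imwrite('pics/w13c.png',c)
C=cloud(cam('wrist',T),d); print(C[115,275],C[130,275],C[160,276])
E
```

```text
clock: 13.8
eef_pos: [0.6091, -0.1613, 0.1866]
eef_rot: [-3.141, 0.788, 2.977]
force: [0.7, 0.5, -0.8]
grip_width: 0.0148
13.8 [ 0.8669  0.6647 -0.9092  2.3744  2.4559  0.6815 -0.6826] [ 0.7109  0.5457 -0.7904] [ 0.1944  0.7105 -0.041 ]
butt [ 0.5946 -0.1608  0.0891]
row w [-0.01  0.16  0.03] d mm [ 1.3 -0.5  0.2] len 1 ang 0.2
row w [-0.01  0.16  0.03] d mm [24.7 -0.4 23.5] len 34 ang 0.2
row w [-0.01  0.16  0.03] d mm [44.6 -0.4 43.2] len 62 ang 0.2
[ 0.5875 -0.1591  0.1041] [ 0.5877 -0.1591  0.1155] [ 0.5882 -0.1586  0.1369]
```

View pics/w13c.png

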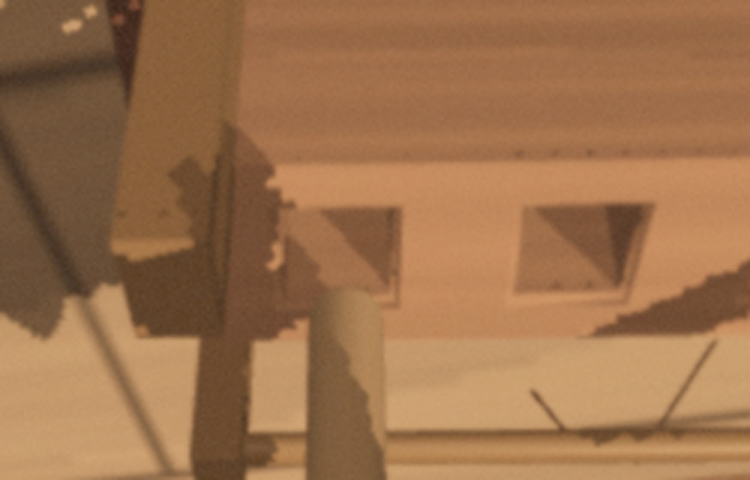

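```bash
python3 -m creep '[[[0,0.16,0,2,-0.5,0,1],[0,0.16,0,13,-0.5,12,1],[0,0.16,0,24.7,-0.4,23.5,1],[0,0.16,0,24.7,-0.4,23.5,1]]]' 30
python3 -m creep '[[[0,0,0,10,0,10,1],[0,0,0,20,0,19.7,1],[0,0,0,20,0,19.7,1]]]' 30
python3 - <<'E'
from h import *
np.set_printoptions(precision=4,suppress=True)
s=status.observe(); print(s['clock'],s['joints'],s['force'],s['wrist_torque'])
R=Rdown(170.5,-45); bt=[.0793,-.0018,.0586]
T=tool(); print('butt',T[:3,:3]@bt+T[:3,3])
im,d=cams.camera('wrist'); cv2.imwrite('pics/w14.png',im)
E
```

```text
clock: 14.35
eef_pos: [0.6086, -0.163, 0.1535]
eef_rot: [-3.14, 0.787, 2.975]
force: [0.1, 1.0, 0.1]
grip_width: 0.0152
clock: 14.72
eef_pos: [0.6088, -0.1631, 0.1259]
eef_rot: [-3.14, 0.788, 2.975]
force: [-0.7, 0.0, -0.6]
grip_width: 0.0155
14.725 [ 0.8325  0.838  -0.8869  2.4099  2.5576  0.8667 -0.7149] [-0.6576  0.0189 -0.5571] [0.1303 0.8025 0.0345]
butt [ 0.5942 -0.1626  0.0284]
```

View pics/w14.png

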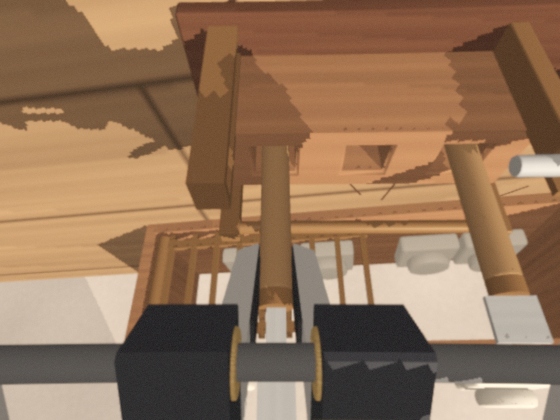

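```bash
python3 -m creep '[[[0,0,0,0,0,0,0.35],[0,0,0,0,0,0,0.35],[0,0,0,0,0,-2,0.35],[0,0,0,0,0,-32,0.35],[0,0,0,0,0,-62,0.35],[0,0,0,-40,0,-100,0.2],[0,0,0,-60,0,-120,0]]]' 30
python3 - <<'E'
from h import *
np.set_printoptions(precision=4,suppress=True)
s=status.observe(); print(s['clock'],s['joints'],s['eef_pos'],s['force'])
row([0.3735,0.313,0.25],Rdown(215.5))
E
```

```text
clock: 15.65
eef_pos: [0.5663, -0.1548, 0.253]
eef_rot: [3.138, 0.787, 2.973]
force: [0.2, 0.5, 0.3]
grip_width: 0.0441
15.65 [ 1.1126  0.5411 -1.2055  2.403   2.1775  0.6013 -0.4566] [ 0.5663 -0.1548  0.253 ] [0.2115 0.4943 0.3047]
row w [-17.58  42.74 -42.71] d mm [ 191.9  429.3 -186.7] len 506 ang 62.9
```

```bash
python3 -m creep '[[[-2,4.7,-4.7,21,48,-21,0],[-4,9.5,-9.5,43,95,-42,0],[-6,14.2,-14.2,64,143,-63,0],[-8,19,-19,85,191,-83,0],[-10,24,-24,107,239,-104,0],[-12,28.5,-28.5,128,286,-125,0],[-14,33.2,-33.2,149,334,-146,0],[-16,38,-38,171,382,-166,0],[-17.58,42.74,-42.71,192,429,-187,0],[-17.58,42.74,-42.71,192,429,-187,0],[-17.58,42.74,-42.71,192,429,-187,0],[-17.58,42.74,-42.71,192,429,-187,0],[-17.58,42.74,-42.71,192,429,-187,0]]]' 30
python3 - <<'E'
from h import *
np.set_printoptions(precision=4,suppress=True)
s=status.observe(); print(s['clock'],s['joints'],s['eef_pos'],s['eef_rot'])
row([0.3735,0.313,0.25],Rdown(215.5));row([0.3735,0.313,0.091],Rdown(215.5))
im,d=cams.camera('top'); c=cv2.resize(im[100:200,210:410],None,fx=4,fy=4,interpolation=cv2.INTER_CUBIC); cv2.imwrite('pics/t15.png',c)
im,d=cams.camera('wrist'); cv2.imwrite('pics/w15.png',im)
E
```

```text
clock: 17.27
eef_pos: [0.3747, 0.3103, 0.248]
eef_rot: [-3.137, -0.002, -2.525]
force: [0.4, -0.6, -0.5]
grip_width: 0.0468
17.275 [ 0.0121  0.5683 -1.1686  1.8835  0.5939  1.098   0.7951] [0.3747 0.3103 0.248 ] [-3.1368 -0.0021 -2.5254]
row w [-0.28 -0.12 -0.19] d mm [-0.6  2.9 -2. ] len 4 ang 0.4
row w [-0.28 -0.12 -0.19] d mm [ -0.9   3.7 157. ] len 157 ang 0.4
```

View pics/t15.png

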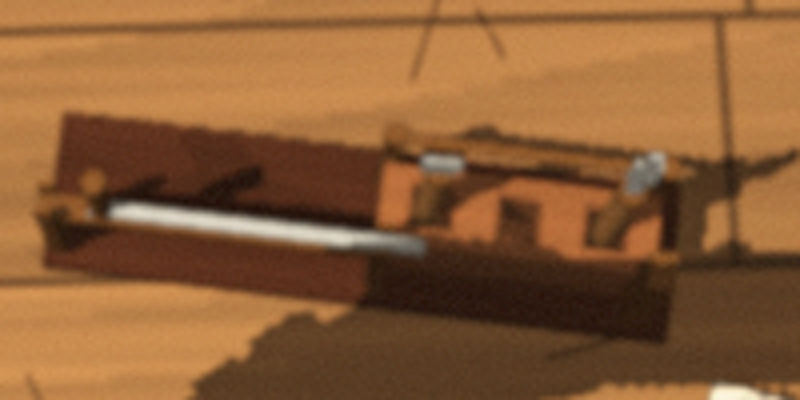

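View pics/w15.png

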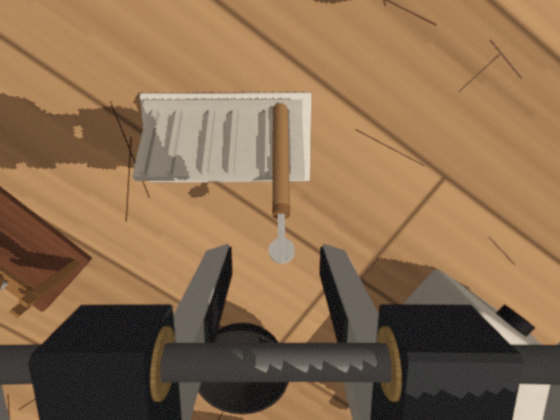

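```bash
python3 -m creep '[[[-0.3,-0.1,-0.2,-0.6,3,0,0],[-0.3,-0.1,-0.2,-0.6,3,0,0],[-0.3,-0.1,-0.2,-0.7,3.2,55,0],[-0.3,-0.1,-0.2,-0.8,3.4,110,0],[-0.3,-0.1,-0.2,-0.9,3.7,157,0],[-0.3,-0.1,-0.2,-0.9,3.7,157,0],[-0.3,-0.1,-0.2,-0.9,3.7,157,0]]]' 30
python3 - <<'E'
from h import *
np.set_printoptions(precision=4,suppress=True)
s=status.observe(); print(s['clock'],s['joints'],s['eef_pos'],s['eef_rot'])
row([0.3735,0.313,0.091],Rdown(215.5))
im,d=cams.camera('wrist'); cv2.imwrite('pics/w16.png',im)
T=cam('top'); print('long tip @.21',onz(T,[(210+655/4,100+158/4)],.215),'short top',onz(T,[(210+441/4,100+163/4)],.165))
E
```

```text
clock: 18.25
eef_pos: [0.3731, 0.3161, 0.0925]
eef_rot: [3.139, 0.002, -2.519]
force: [0.7, 0.4, 0.4]
grip_width: 0.0473
18.25 [-0.1553  0.758  -0.9434  2.0512  0.883   0.8012  0.5506] [0.3731 0.3161 0.0925] [ 3.1389  0.0019 -2.5193]
row w [0.16 0.11 0.15] d mm [ 1.4 -2.7  1.4] len 3 ang 0.2
long tip @.21 [[ 0.5932 -0.1608  0.215 ]] short top [[ 0.6069 -0.0534  0.165 ]]
```

View pics/w16.png

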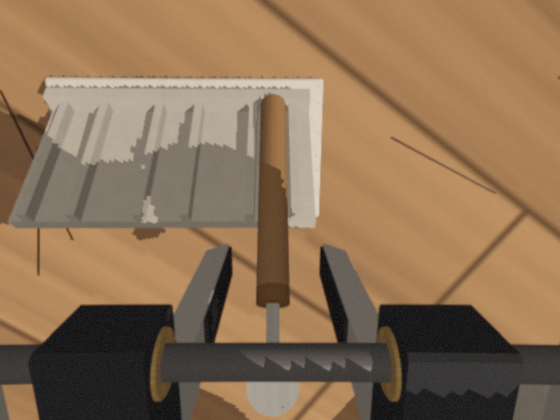

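```bash
python3 -m creep '[[[0,0,0,1,-1,1,0],[0,0,0,1,-1,1,1],[0,0,0,1,-1,1,1],[0,0,0,1,-1,1,1],[0,0,0,1,-1,1,1],[0,0,0,1,-1,1,1]]]' 30
python3 -m creep '[[[0,0,0,0,0,-40,1],[0,0,0,0,0,-90,1],[0,0,0,0,0,-140,1],[0,0,0,0,0,-160,1],[0,0,0,0,0,-160,1]]]' 30
python3 - <<'E'
from h import *
np.set_printoptions(precision=4,suppress=True)
s=status.observe(); print(s['clock'],s['joints'],s['eef_pos'],s['eef_rot'],s['force'])
T=tool(); np.save('pics/w17T.npy',T)
im,d=cams.camera('wrist'); cv2.imwrite('pics/w17.png',im); np.save('pics/w17.npy',d)
bt,dt,b,dd,n=held(im,d,T,(255,92,300,285)); print(n,'butt tool',bt,'dir tool',dt,'world',b,dd,'grasp',bt+dt*.113)
tl=-np.degrees(np.arctan2(-dt[0],-dt[2])); print('tilt',tl)
R=Rdown(171,tl); p=tcp_for([0.602,-0.1097,0.155],R,bt); print(R@dt); row(p,R)
E
```

```text
clock: 19.05
eef_pos: [0.3725, 0.3135, 0.0901]
eef_rot: [3.14, 0.0, -2.52]
force: [0.1, 1.0, 0.7]
grip_width: 0.0157
clock: 19.68
eef_pos: [0.3731, 0.3133, 0.2504]
eef_rot: [3.14, 0.002, -2.52]
force: [0.1, -0.9, -1.7]
grip_width: 0.0152
19.675 [ 0.0069  0.5577 -1.158   1.8822  0.5785  1.0884  0.8117] [0.3731 0.3133 0.2504] [ 3.1403  0.0016 -2.5203] [ 0.1445 -0.8672 -1.6864]
5181 butt tool [ 0.0784 -0.0013  0.0581] dir tool [-0.7063 -0.001  -0.7079] world [0.3101 0.2668 0.1922] [0.5745 0.4089 0.709 ] grasp [-0.0015 -0.0014 -0.0219]
tilt -44.935811115943345
[-0.0002 -0.001   1.    ]
row w [ 17.5  -42.67  42.24] d mm [  48.1 -486.    -2.6] len 488 ang 62.5
```

View pics/w17.png

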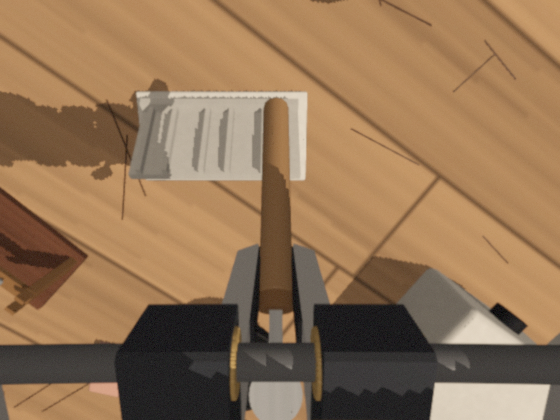

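```bash
python3 - <<'E'
from h import *
R=Rdown(171,-44.9); bt=[.0784,-.0013,.0581]
row(tcp_for([0.577,-0.1055,0.160],R,bt),R)
E
```

```text
row w [ 17.49 -42.63  42.24] d mm [  65.9 -468.1   -7.6] len 473 ang 62.5
```

```bash
python3 -m creep '[[[2,-5,5,8,-56,-8,1],[4,-10,10,15,-112,-8,1],[6.5,-15.5,15.5,23,-168,-8,1],[9,-21,21,31,-224,-8,1],[11.2,-27,27,40,-282,-8,1],[13.5,-32,32,48,-340,-8,1],[15.7,-37.5,37.5,57,-400,-8,1],[17.49,-42.63,42.24,66,-468,-8,1],[17.49,-42.63,42.24,66,-468,-8,1],[17.49,-42.63,42.24,66,-468,-8,1],[17.49,-42.63,42.24,66,-468,-8,1],[17.49,-42.63,42.24,66,-468,-8,1]]]' 30
python3 - <<'E'
from h import *
np.set_printoptions(precision=4,suppress=True)
s=status.observe(); print(s['clock'],s['joints'],s['eef_pos'],s['force'])
R=Rdown(171,-44.9); bt=[.0784,-.0013,.0581]
row(tcp_for([0.602,-0.1097,0.150],R,bt),R); row(tcp_for([0.602,-0.1097,0.088],R,bt),R)
T=tool(); np.save('pics/w18T.npy',T)
im,d=cams.camera('wrist'); cv2.imwrite('pics/w18.png',im); np.save('pics/w18.npy',d)
E
```

```text
clock: 21.22
eef_pos: [0.5902, -0.1048, 0.2552]
eef_rot: [3.138, 0.779, 2.984]
force: [0.7, 0.6, -0.3]
grip_width: 0.015
21.225 [ 0.7052  0.3921 -0.7832  2.3752  2.3405  0.463  -0.7663] [ 0.5902 -0.1048  0.2552] [ 0.738   0.5667 -0.2733]
row w [ 0.16 -0.26 -0.02] d mm [-13.1  -1.8  25.1] len 28 ang 0.3
row w [ 0.16 -0.26 -0.02] d mm [30.5 -1.9 69.2] len 76 ang 0.3
```

View pics/w18.png

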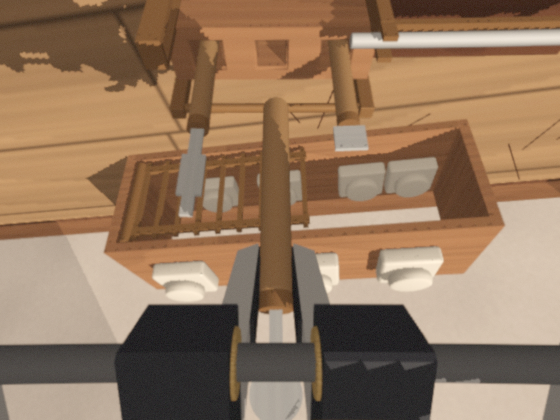

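The middle well at (271,52) lies straight ahead of the held carver, with long at (205,70) and short at (343,85) standing either side. Moving in.

```bash
python3 -m creep '[[[0.16,-0.26,0,-13,-1.8,25,1],[0.16,-0.26,0,-13,-1.8,25,1],[0.16,-0.26,0,2,-1.8,40,1],[0.16,-0.26,0,18,-1.9,56,1],[0.16,-0.26,0,30.5,-1.9,69.2,1],[0.16,-0.26,0,30.5,-1.9,69.2,1]]]' 30
python3 - <<'E'
from h import *
np.set_printoptions(precision=4,suppress=True)
s=status.observe(); print(s['clock'],s['joints'],s['force'],s['wrist_torque'])
R=Rdown(171,-44.9); bt=[.0784,-.0013,.0581]
T=tool(); print('butt',T[:3,:3]@bt+T[:3,3])
row(tcp_for([0.6015,-0.1097,0.088],R,bt),R); row(tcp_for([0.6015,-0.1097,0.055],R,bt),R); row(tcp_for([0.6015,-0.1097,0.027],R,bt),R)
im,d=cams.camera('wrist'); np.save('pics/w19.npy',d); np.save('pics/w19T.npy',T)
cv2.imwrite('pics/w19.png',im); c=cv2.resize(im[0:160,150:400],None,fx=3,fy=3,interpolation=cv2.INTER_CUBIC); cv2.imwrite('pics/w19c.png',c)
C=cloud(cam('wrist',T),d); print(C[115,275],C[130,275],C[160,276])
E
```

```text
clock: 22.02
eef_pos: [0.6168, -0.11, 0.1852]
eef_rot: [-3.142, 0.784, 2.986]
force: [-1.1, 0.1, -0.3]
grip_width: 0.0154
22.025 [ 0.6607  0.6198 -0.7903  2.3875  2.4529  0.6999 -0.8168] [-1.0658  0.1345 -0.2898] [ 0.165   0.7852 -0.0287]
butt [ 0.6023 -0.109   0.0887]
row w [0.05 0.04 0.05] d mm [ 0.9 -0.8  0. ] len 1 ang 0.1
row w [0.05 0.04 0.05] d mm [24.2 -0.8 23.4] len 34 ang 0.1
row w [0.05 0.04 0.05] d mm [44.  -0.8 43.2] len 62 ang 0.1
[ 0.5965 -0.1082  0.1011] [ 0.596  -0.1081  0.1134] [ 0.5959 -0.1075  0.1354]
```

View pics/w19c.png

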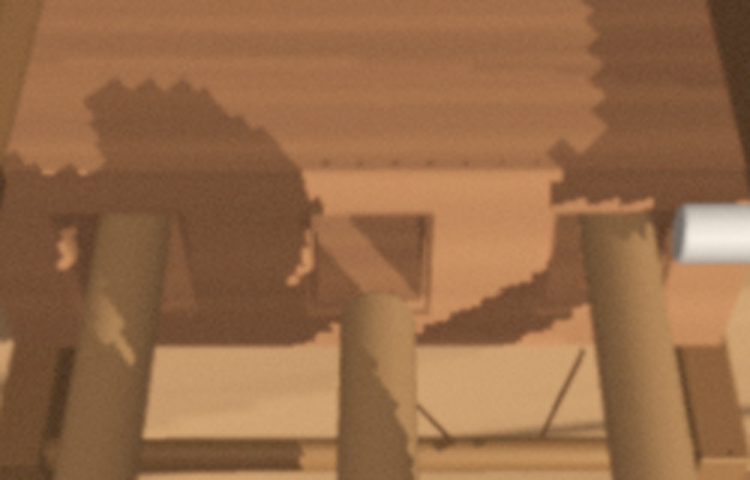

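```bash
python3 -m creep '[[[0,0,0,1.5,-0.9,-0.6,1],[0,0,0,13,-0.9,11,1],[0,0,0,24.7,-0.9,22.9,1],[0,0,0,24.7,-0.9,22.9,1]]]' 30
python3 -m creep '[[[0,0,0,10,0,10,1],[0,0,0,20,0,19.8,1],[0,0,0,20,0,19.8,1],[0,0,0,20,0,19.8,1]]]' 30
python3 - <<'E'
from h import *
np.set_printoptions(precision=4,suppress=True)
s=status.observe(); print(s['clock'],s['joints'],s['force'],s['wrist_torque'])
T=tool(); bt=[.0784,-.0013,.0581]; print('butt',T[:3,:3]@bt+T[:3,3])
im,d=cams.camera('wrist'); cv2.imwrite('pics/w20.png',im)
E
```

```text
clock: 22.58
eef_pos: [0.6165, -0.1123, 0.1527]
eef_rot: [-3.141, 0.787, 2.984]
force: [-0.4, -0.1, -0.9]
grip_width: 0.015
clock: 23.08
eef_pos: [0.6174, -0.1124, 0.1261]
eef_rot: [-3.14, 0.79, 2.984]
force: [-0.3, 0.5, -0.9]
grip_width: 0.0151
23.075 [ 0.6358  0.795  -0.7801  2.425   2.5549  0.8976 -0.8629] [-0.3364  0.4675 -0.8956] [ 0.1583  0.7447 -0.0054]
butt [ 0.6034 -0.1116  0.0295]
```

View pics/w20.png

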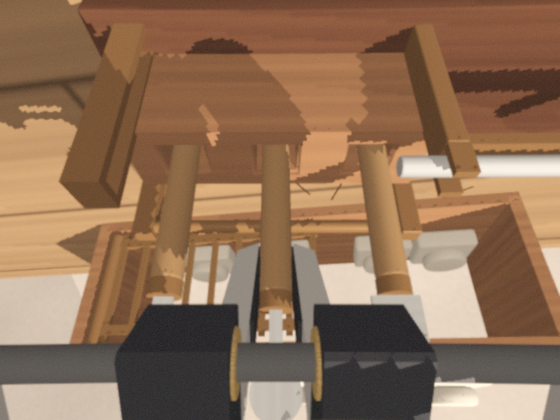

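Mid carver at (275,150) is in the middle well, with neighbours long at (180,160) and short at (378,160) upright. Release and retreat.

```bash
python3 -m creep '[[[0,0,0,0,0,0,0.35],[0,0,0,0,0,0,0.35],[0,0,0,0,0,-2,0.35],[0,0,0,0,0,-32,0.35],[0,0,0,0,0,-62,0.35],[0,0,0,-40,0,-100,0.35],[0,0,0,-60,0,-120,0.35]]]' 30
python3 - <<'E'
from h import *
np.set_printoptions(precision=4,suppress=True)
s=status.observe(); print(s['clock'],s['joints'],s['eef_pos'],s['force'])
row([0.575,0.135,0.27],Rdown(171))
im,d=cams.camera('wrist'); cv2.imwrite('pics/w21.png',im)
E
```

```text
clock: 24.0
eef_pos: [0.5737, -0.1043, 0.2501]
eef_rot: [3.133, 0.783, 2.978]
force: [0.6, -0.2, 1.0]
grip_width: 0.0304
24.0 [ 0.9642  0.5392 -1.2064  2.4177  2.113   0.6916 -0.5148] [ 0.5737 -0.1043  0.2501] [ 0.5676 -0.2299  0.9913]
row w [ 0.31 44.87 -0.15] d mm [ 12.6 236.6 -38.7] len 240 ang 44.9
```

View pics/w21.png

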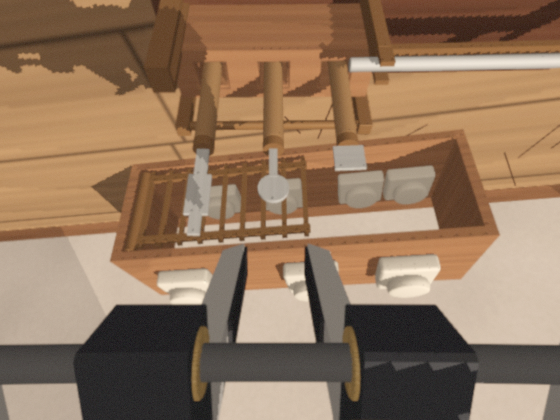

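```bash
python3 -m creep '[[[0,5,0,0,20,-20,0.35],[0,13,0,3,60,-38,0.2],[0,22,0,6,110,-38,0],[0,32,0,9,165,-38,0],[0.3,41,0,12,215,-38,0],[0.3,44.9,-0.2,12.6,236.6,-38.7,0],[0.3,44.9,-0.2,12.6,236.6,-38.7,0],[0.3,44.9,-0.2,12.6,236.6,-38.7,0],[0.3,44.9,-0.2,12.6,236.6,-38.7,0]]]' 20
python3 - <<'E'
from h import *
np.set_printoptions(precision=4,suppress=True)
s=status.observe(); print(s['clock'],s['joints'],s['eef_pos'],s['eef_rot'],s['force'])
T=tool(); np.save('pics/w22T.npy',T)
im,d=cams.camera('wrist'); cv2.imwrite('pics/w22.png',im); np.save('pics/w22.npy',d)
im,d=cams.camera('scene'); c=cv2.resize(im[200:380,140:400],None,fx=3,fy=3,interpolation=cv2.INTER_CUBIC); cv2.imwrite('pics/s22.png',c); np.save('pics/s22.npy',d)
E
```

```text
clock: 25.18
eef_pos: [0.5754, 0.1329, 0.2696]
eef_rot: [-3.132, 0.004, 2.985]
force: [-0.2, -1.0, -0.8]
grip_width: 0.0473
25.175 [ 0.335   0.6764 -1.0802  1.5885  0.6281  1.2625  0.5595] [0.5754 0.1329 0.2696] [-3.1325  0.0042  2.9849] [-0.1889 -1.0115 -0.7944]
```

View pics/w22.png

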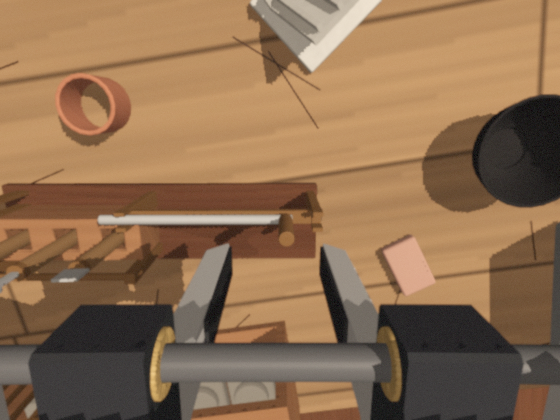

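View pics/s22.png

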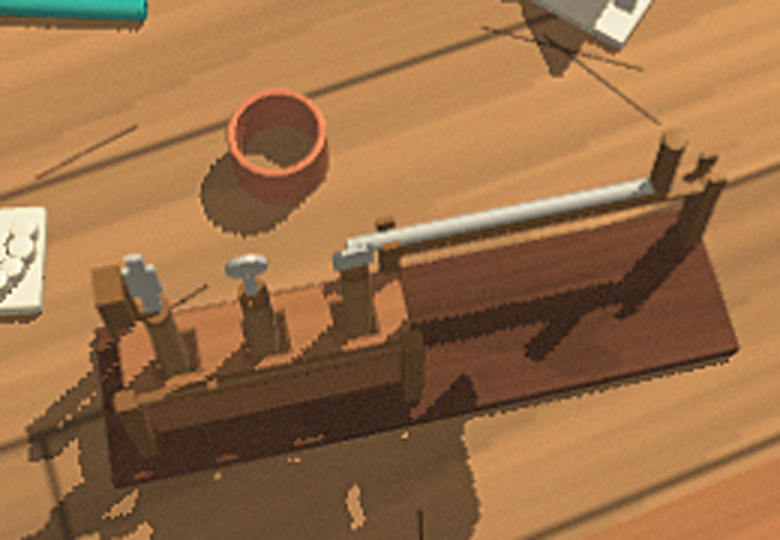

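```bash
python3 - <<'E'
from h import *
np.set_printoptions(precision=4,suppress=True)
T=np.load('pics/w22T.npy'); W=cam('wrist',T); d=np.load('pics/w22.npy'); C=cloud(W,d); im=cv2.imread('pics/w22.png')
sub=C[195:265,260:315]; m=(sub[...,2]>0.115)&(sub[...,2]<0.18)
v,u=np.nonzero(m); print('pix',u.min()+260,u.max()+260,v.min()+195,v.max()+195)
P=sub[m]; print(len(P),P.min(0),P.max(0))
t=P[P[:,2]>0.154]; print('top',len(t),t.mean(0),t.min(0),t.max(0))
tp=sub[...,2]>0.154; vv,uu=np.nonzero(tp&m); print('top px',uu.mean()+260,vv.mean()+195)
c=cv2.resize(im[190:270,240:330],None,fx=6,fy=6,interpolation=cv2.INTER_CUBIC); cv2.imwrite('pics/w22c.png',c)
# carvers tops in the scene camera
S=cam('scene'); sd=np.load('pics/s22.npy'); Cs=cloud(S,sd)
reg=Cs[200:380,140:300]
for n,w in (('short',(0.610,-.0585)),('mid',(0.602,-.1097)),('long',(0.594,-.1612))):
    q=reg[(np.hypot(reg[...,0]-w[0],reg[...,1]-w[1])<0.024)&(reg[...,2]>0.08)&(reg[...,2]<0.3)]
    hi=q[q[:,2]>q[:,2].max()-0.012]; print(n,len(q),'zmax',np.sort(q[:,2])[-6:],'top xy',hi.mean(0), 'low', q[q[:,2]<0.12].mean(0))
E
```

```text
pix 278 294 216 245
393 [0.5989 0.1282 0.1152] [0.613  0.142  0.1606]
top 210 [0.6055 0.1353 0.1583] [0.5994 0.1282 0.154 ] [0.613  0.142  0.1606]
top px 286.15714285714284 237.5095238095238
short 256 zmax [0.1723 0.1724 0.1725 0.1725 0.173  0.173 ] top xy [ 0.6113 -0.0546  0.1678] low [ 0.6156 -0.0557  0.1007]
mid 300 zmax [0.1962 0.1962 0.1964 0.1964 0.1969 0.1969] top xy [ 0.6064 -0.1095  0.1913] low [ 0.6102 -0.11    0.1003]
long 372 zmax [0.2213 0.2213 0.2215 0.2217 0.2223 0.2229] top xy [ 0.596  -0.1614  0.2183] low [ 0.6014 -0.1611  0.1004]
```

View pics/w22c.png

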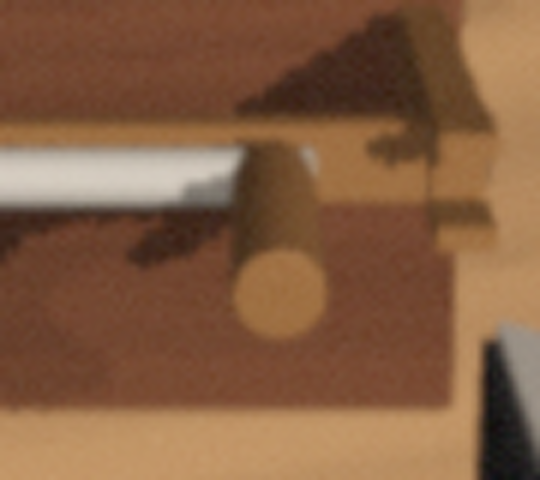

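```bash
python3 - <<'E'
from h import *
R=Rdown(171)
row([0.606,0.1352,0.26],R); row([0.606,0.1352,0.126],R)
E
```

```text
row w [-0.52  0.29 -0.06] d mm [-29.5   8.   10.2] len 32 ang 0.6
row w [-0.52  0.29 -0.06] d mm [-28.9   9.2 144.2] len 147 ang 0.6
```

```bash
python3 -m creep '[[[-0.5,0.3,0,-29.5,8,10,0],[-0.5,0.3,0,-29.5,8,10,0],[-0.5,0.3,0,-29.3,8.5,60,0],[-0.5,0.3,0,-29,9,105,0],[-0.5,0.3,0,-28.9,9.2,144,0],[-0.5,0.3,0,-28.9,9.2,144,0],[-0.5,0.3,0,-28.9,9.2,144,0]]]' 20
python3 - <<'E'
from h import *
np.set_printoptions(precision=4,suppress=True)
s=status.observe(); print(s['clock'],s['joints'],s['eef_pos'],s['eef_rot'],s['force'])
row([0.606,0.1352,0.126],Rdown(171))
im,d=cams.camera('wrist'); cv2.imwrite('pics/w23.png',im)
E
```

```text
clock: 26.15
eef_pos: [0.6071, 0.1376, 0.1283]
eef_rot: [3.139, 0.001, 2.984]
force: [-0.2, -0.4, 0.6]
grip_width: 0.047
26.15 [ 0.2667  0.8602 -0.9626  1.6592  0.7936  1.0566  0.4657] [0.6071 0.1376 0.1283] [3.1385 0.0012 2.9841] [-0.1806 -0.4077  0.6027]
row w [ 0.18  0.07 -0.03] d mm [ 0.7 -2.5  2.2] len 3 ang 0.2
```

View pics/w23.png

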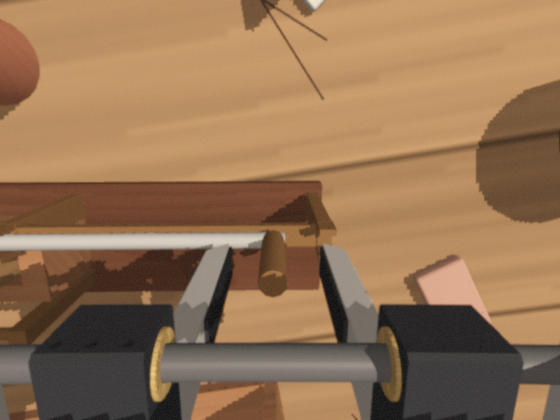

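The bronze pin at (273,275) is centred between the jaws (jaw centre about 276). Closing and pushing the bolt along the tool's -y.

```bash
python3 -m creep '[[[0,0,0,0.5,-1,1.5,1],[0,0,0,0.5,-1,1.5,1],[0,0,0,0.5,-1,1.5,1],[0,0,0,0.5,-1,1.5,1],[0,0,0,0.5,-1,1.5,1]]]' 20
python3 -m creep '[[[0,0,0,0,-15,0,1],[0,0,0,0,-35,0,1],[0,0,0,0,-55,0,1],[0,0,0,0,-75,0,1],[0,0,0,0,-95,0,1],[0,0,0,0,-110,0,1],[0,0,0,0,-120,0,1],[0,0,0,0,-120,0,1]]]' 20
python3 - <<'E'
from h import *
np.set_printoptions(precision=4,suppress=True)
s=status.observe(); print(s['clock'],s['joints'],s['eef_pos'],s['eef_rot'],s['force'])
im,d=cams.camera('wrist'); cv2.imwrite('pics/w24.png',im)
im,d=cams.camera('scene'); c=cv2.resize(im[200:380,140:400],None,fx=3,fy=3,interpolation=cv2.INTER_CUBIC); cv2.imwrite('pics/s24.png',c)
E
```

```text
clock: 26.82
eef_pos: [0.606, 0.1365, 0.1249]
eef_rot: [3.14, -0.001, 2.984]
force: [-0.4, -0.3, 2.2]
grip_width: 0.0139
clock: 27.82
eef_pos: [0.5876, 0.0159, 0.1249]
eef_rot: [3.142, 0.0, 2.983]
force: [2.8, -1.6, 6.4]
grip_width: 0.0135
27.825 [ 0.4914  0.8311 -0.9804  1.7589  0.8094  1.0119  0.6076] [0.5876 0.0159 0.1249] [3.1416 0.0004 2.9828] [ 2.7593 -1.5697  6.3554]
```

View pics/w24.png

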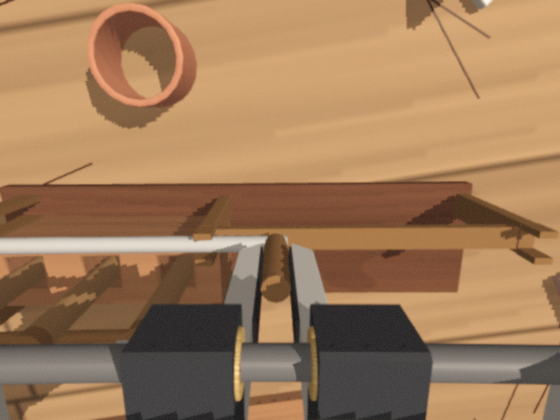

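View pics/s24.png

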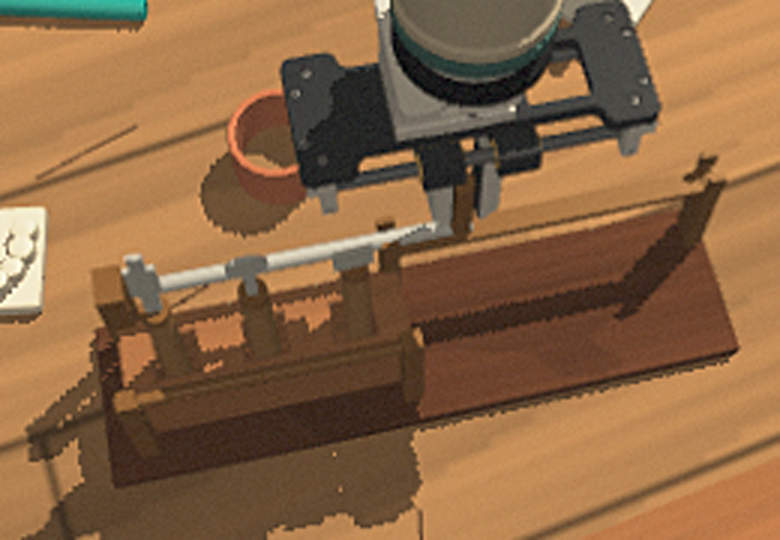

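```bash
python3 -m creep '[[[0,0,0,0,-6,0,1],[0,0,0,0,-12,0,1],[0,0,0,0,-12,0,1]]]' 20
python3 -m creep '[[[0,0,0,0,-5,0,1],[0,0,0,0,-5,0,1]]]' 20
python3 -m creep '[[[0,0,0,0,-5,0,1],[0,0,0,0,-5,0,1]]]' 20
```

```text
clock: 28.3
eef_pos: [0.5859, 0.005, 0.1249]
eef_rot: [3.14, 0.001, 2.983]
force: [4.6, -1.4, 5.6]
grip_width: 0.014
clock: 28.55
eef_pos: [0.5852, 0.0003, 0.1248]
eef_rot: [3.14, 0.001, 2.984]
force: [4.3, -0.9, 4.6]
grip_width: 0.0135
clock: 28.8
eef_pos: [0.5851, -0.001, 0.1249]
eef_rot: [3.134, 0.002, 2.986]
force: [6.9, 5.2, 2.5]
grip_width: 0.0133
```

```bash
python3 -m creep '[[[0,0,0,0,-4,0,1],[0,0,0,0,-4,0,1],[0,0,0,0,-4,0,1]]]' 20
python3 - <<'E'
from h import *
np.set_printoptions(precision=4,suppress=True)
s=status.observe(); print(s['clock'],s['eef_pos'],s['force'],s['wrist_torque'])
im,d=cams.camera('top'); c=cv2.resize(im[100:200,210:410],None,fx=4,fy=4,interpolation=cv2.INTER_CUBIC); cv2.imwrite('pics/t25.png',c)
im,d=cams.camera('wrist'); cv2.imwrite('pics/w25.png',im)
E
```

```text
clock: 29.18
eef_pos: [0.585, -0.001, 0.1249]
eef_rot: [3.128, 0.002, 2.988]
force: [7.5, 12.4, -2.0]
grip_width: 0.0135
29.175 [ 0.585  -0.001   0.1249] [ 7.4998 12.4355 -1.9898] [ 2.4102 -1.8524 -0.0626]
```

View pics/w25.png

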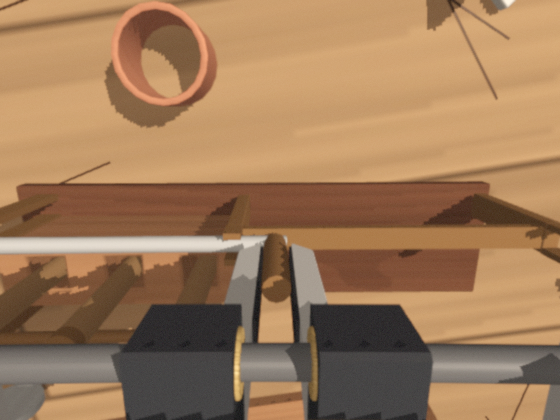

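The bolt no longer advances when commanded 4 mm further, and the reaction rose to about 12 N along +y, so it is at its stop. The picture-view limit is reached, so I'll verify numerically from here. Next: release, recentre and lift.

```bash
python3 -m creep '[[[0,0,0,0,0,0,0.3],[0,0,0,0,0,0,0.3],[0,0,0,0,3,0,0.3],[0,0,0,0,6,0,0.3],[0,0,0,0,6,0,0.3]]]' 20
python3 -m creep '[[[0,0,0,0,0,-20,0.3],[0,0,0,0,0,-60,0.3],[0,0,0,0,0,-110,0.3],[0,0,0,0,0,-130,0.3],[0,0,0,0,0,-130,0.3]]]' 20
python3 - <<'E'
from h import *
np.set_printoptions(precision=4,suppress=True)
s=status.observe(); print(s['clock'],s['joints'],s['eef_pos'],s['force'],s['grip_width'])
T=tool(); np.save('pics/w26T.npy',T)
im,d=cams.camera('wrist'); cv2.imwrite('pics/w26.png',im); np.save('pics/w26.npy',d)
C=cloud(cam('wrist',T),d)
# rack frame
yaw=np.radians(-9.0); c,s_=np.cos(yaw),np.sin(yaw); o=np.array([0.602,-0.1098])
def rack(C): 
    q=C[...,:2]-o; return np.stack([q[...,0]*c+q[...,1]*s_, -q[...,0]*s_+q[...,1]*c, C[...,2]],-1)
def pin(r):
    m=(np.abs(r[...,0]+0.033)<0.016)&(r[...,2]>0.135)&(r[...,2]<0.175)&(r[...,1]>0.06)&(r[...,1]<0.3)
    q=r[m]; return len(q), q.min(0) if len(q) else None, q.max(0) if len(q) else None
print('pin now (wrist)',pin(rack(C)))
T22=np.load('pics/w22T.npy'); C22=cloud(cam('wrist',T22),np.load('pics/w22.npy')); print('pin before (wrist)',pin(rack(C22)))
E
```

```text
clock: 29.9
eef_pos: [0.5836, -0.0018, 0.1243]
eef_rot: [3.14, -0.002, 2.985]
force: [-0.0, -0.7, -0.5]
grip_width: 0.0327
clock: 30.52
eef_pos: [0.5847, -0.002, 0.256]
eef_rot: [3.14, 0.002, 2.984]
force: [0.0, -0.1, -0.5]
grip_width: 0.0328
30.525 [ 0.5863  0.6897 -1.0987  1.6256  0.6444  1.2304  0.7695] [ 0.5847 -0.002   0.256 ] [ 0.0171 -0.0913 -0.4771] 0.03279927745826795
pin now (wrist) (324, array([-0.0403,  0.0967,  0.1353]), array([-0.0267,  0.1106,  0.1602]))
pin before (wrist) (304, array([-0.0414,  0.2356,  0.1351]), array([-0.0277,  0.2494,  0.1606]))
```

```bash
python3 -m creep '[[[0,0,0,30,20,-40,0.3],[0,0,0,70,60,-60,0.3],[0,0,0,110,110,-60,0.3],[0,0,0,140,160,-60,0.3],[0,0,0,150,200,-60,0.3],[0,0,0,150,200,-60,0.3],[0,0,0,150,200,-60,0.3]]]' 20
python3 - <<'E'
from h import *
np.set_printoptions(precision=4,suppress=True)
s=status.observe(); print(s['clock'],s['eef_pos'],s['force'])
yaw=np.radians(-9.0); c,s_=np.cos(yaw),np.sin(yaw); o=np.array([0.602,-0.1098])
def rack(C): 
    q=C[...,:2]-o; return np.stack([q[...,0]*c+q[...,1]*s_, -q[...,0]*s_+q[...,1]*c, C[...,2]],-1)
for n in ('top','scene'):
    im,d=cams.camera(n); cv2.imwrite(f'pics/{n}_end.png',im); np.save(f'pics/{n}_end.npy',d)
    for tag,im_,d_ in (('start',cv2.imread(f'pics/{n}0.png'),np.load(f'pics/{n}0.npy')),('end',im,d)):
        r=rack(cloud(cam(n),d_)); hsv=cv2.cvtColor(im_,cv2.COLOR_BGR2HSV)
        m=(np.abs(r[...,0]+0.032)<0.014)&(np.abs(r[...,2]-0.103)<0.015)&(r[...,1]>-0.12)&(r[...,1]<0.3)&(hsv[...,1]<70)&(d_>0)
        q=r[m]; print(n,tag,'bolt grey px',len(q),'y range',np.percentile(q[:,1],[0,1,99,100]) if len(q) else None)
    r=rack(cloud(cam(n),d))
    for nm,y in (('short',.052),('mid',0),('long',-.052)):
        q=r[(np.hypot(r[...,0],r[...,1]-y)<0.024)&(r[...,2]>0.08)&(r[...,2]<0.3)]
        hi=q[q[:,2]>q[:,2].max()-0.012]; print(n,nm,'zmax',q[:,2].max(),'top',hi.mean(0)[:2],'low',q[q[:,2]<0.12].mean(0)[:2] if (q[:,2]<.12).any() else None)
# bystanders: image difference
a=cv2.imread('pics/top0.png');b=cv2.imread('pics/top_end.png')
for nm,(x0,y0,x1,y1) in dict(bowl=(98,142,150,192),wax=(163,100,193,135),ring=(303,198,336,230),cast=(380,193,418,232),vial=(424,219,444,236),brush=(448,140,485,220)).items():
    ga=cv2.cvtColor(a[y0:y1,x0:x1],cv2.COLOR_BGR2GRAY).astype(np.float32); gb=cv2.cvtColor(b[y0:y1,x0:x1],cv2.COLOR_BGR2GRAY).astype(np.float32)
    sh,resp=cv2.phaseCorrelate(ga,gb); print(nm,'shift px',np.round(sh,2),'resp',round(resp,2),'meandiff',np.abs(ga-gb).mean().round(1))
E
```

```text
clock: 31.45
eef_pos: [0.4671, 0.2174, 0.3135]
eef_rot: [-3.141, -0.003, 2.984]
force: [0.4, -0.4, -0.3]
grip_width: 0.0331
31.45 [0.4671 0.2174 0.3135] [ 0.4346 -0.4145 -0.2755]
top start bolt grey px 359 y range [0.0571 0.0595 0.2375 0.2392]
top end bolt grey px 289 y range [-0.0707 -0.069   0.0979  0.0988]
top short zmax 0.17298613631279114 top [-0.0026  0.0561] low [-0.0079  0.0572]
top mid zmax 0.19379405746212397 top [0.0002 0.0031] low [-0.0045  0.0049]
top long zmax 0.22092054153681984 top [-0.0017 -0.0503] low [-0.0045 -0.0468]
scene start bolt grey px 542 y range [0.0573 0.0592 0.2368 0.2483]
scene end bolt grey px 363 y range [-0.0721 -0.0712  0.0993  0.1115]
scene short zmax 0.17248477012667185 top [0.0005 0.056 ] low [0.0051 0.0557]
scene mid zmax 0.1964648997859797 top [0.0041 0.0012] low [0.0082 0.0008]
scene long zmax 0.22358603207638061 top [ 0.002  -0.0519] low [ 0.0075 -0.0509]
bowl shift px [1.88 0.3 ] resp 0.22 meandiff 91.8
wax shift px [-0.35 -0.35] resp 0.56 meandiff 29.4
ring shift px [-12.61   0.83] resp -0.07 meandiff 48.1
cast shift px [-0.19 -0.13] resp 0.58 meandiff 24.1
vial shift px [-0.05  0.07] resp 1.03 meandiff 11.8
brush shift px [0.45 0.33] resp 0.53 meandiff 53.3
```

```bash
python3 - <<'E'
from h import *
np.set_printoptions(precision=4,suppress=True)
a=cv2.imread('pics/scene0.png');b=cv2.imread('pics/scene_end.png'); da=np.load('pics/scene0.npy'); db=np.load('pics/scene_end.npy')
S=cam('scene'); Ca=cloud(S,da); Cb=cloud(S,db)
for nm,(x0,y0,x1,y1) in dict(bowl=(440,190,508,250),wax=(424,284,475,334),ring=(212,226,252,270),cast=(112,264,160,312),vial=(74,260,104,292),brush=(26,300,74,418),turq=(92,192,192,212)).items():
    def cen(C):
        q=C[y0:y1,x0:x1].reshape(-1,3); q=q[(q[:,2]>0.006)&(q[:,2]<0.25)]; return len(q),q.mean(0)
    print(nm,*cen(Ca),*cen(Cb),'px diff',np.abs(a[y0:y1,x0:x1].astype(int)-b[y0:y1,x0:x1]).mean().round(1))
s=status.observe(); print(s['clock'],s['force'],s['dq'])
E
```

```text
bowl 2376 [0.5798 0.4223 0.0353] 2388 [0.58   0.4221 0.0351] px diff 4.9
wax 943 [0.7246 0.2824 0.0144] 937 [0.7245 0.2825 0.0144] px diff 5.4
ring 752 [ 0.4664 -0.0585  0.031 ] 745 [ 0.4662 -0.0585  0.0313] px diff 4.6
cast 1314 [ 0.4732 -0.2547  0.0195] 1312 [ 0.4729 -0.2545  0.0195] px diff 5.4
vial 378 [ 0.4327 -0.332   0.0453] 379 [ 0.4328 -0.332   0.0451] px diff 5.0
brush 1985 [ 0.5386 -0.4311  0.0176] 1979 [ 0.5384 -0.431   0.0175] px diff 32.9
turq 608 [ 0.2864 -0.1944  0.0129] 614 [ 0.286  -0.1954  0.0129] px diff 35.2
31.55 [-0.4913 -1.1873  0.3855] [ 0.0096 -0.0052 -0.0065 -0.0066 -0.0018 -0.0002 -0.0014]
```

All bystanders are within 1 mm of where they started, the carvers are upright at floor depth, the bolt is at its stop, and the arm is clear. Handing in.

```bash
python3 - <<'E'
from workcell import arm
print(arm.hand_in())
E
```

```text
the job is handed in; nothing more can be done
None
```

All three carvers are in their wells: short nearest the bolt's handle, middle-sized in the middle, long nearest the keeper. The bolt is across in front of them and pushed to its stop. I handed in after 31.6 s on the robot's clock; no verdict came back.

**Carvers:** after release, the top of each carver measured 0.172, 0.196 and 0.222 m above the table (short, middle, long). Standing on the well floor they should read 0.170, 0.195 and 0.220 m. Depth points showed all three nearly upright and unmoved after the bolt passed.

**Bolt:** the pin travelled 139 mm. It then stayed put when commanded 4 mm further, and the push-back rose to about 12 N. The nose works out at about 81 mm on the keeper side, where the keeper stands at 80 mm. I could not read the travel directly, so "home" is inferred from the hard stop and the nose position.

**Other things on the bench:** the scene camera shows all of them, and the turquoise look-alike, within about 1 mm of where they started.

**Checks that disagreed or failed:**
- A first comparison of bystanders in the top view gave unreliable shifts for the bowl and ring, probably because the arm or its shadow was in the way. The scene-camera check replaced it.
- The cameras differed by 3 to 7 mm on the wells, so I positioned the carvers relative to the wells from wrist views.
- The limit of 40 pictures ran out at the bolt step, so the last checks were numeric only.

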